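# Set a half-prism sleeve to soak, specimen end down

### The arm

A 6-joint arm with a two-finger parallel gripper is mounted at the origin on a cart in front of the work surface, level with it; the furniture and walls round the work are solid. World frame = base frame: x ahead of the robot, y to its left, z up, the work surface at z = 0. Lengths are in m, angles in rad, forces in N, time in s.
With the tool pointing down it reaches from about 0.375 to 0.925 m from the base axis. Payload 5.7 kg.
Tool frame: the origin (TCP) lies between the finger pads; the fingertips stand 25 mm ahead of it and the grasp point (between the pads) lies 6 mm ahead of it; z points along the fingers, y is the direction in which the jaws open and shut (so a half turn about z gives the same grasp; the last joint's range is limited). The gripper opens to 88 mm and grips with 3 to 60 N. Pads are 20 mm wide; open, the fingers measure 115 mm over their backs; the gripper's body (75 mm by 178 mm) begins 61 mm behind the grasp point.
Start: joints at [-1.226, 0.359, 1.51, -0, 1.272, -0.115], TCP at [0.266, -0.538, 0.223] pointing down, gripper open.
Joint ranges: [-2.97, 2.97], [-1.01, 2.36], [0.21, 2.38], [-0.96, 4.11], [0.2, 2.71], [-2.98, 2.98]. Speed limits (rad/s): [2.39, 2.39, 3.14, 3.14, 3.14, 3.14].

### API

Orientations are given as a unit quaternion [w, x, y, z].
In Python, from station import * gives the robot as it stands. The module is installed in compiled form; this text tells all that it offers.
- The arm moves only by the tool apply_moves, never from a script. Its argument "motion" is a list of rows, each a list of 3 entries, a list of its own where there are three numbers: the turn, a rotation vector about the tool's x, y, z in rad, then the shift along the tool's x, y, z in mm, then the gripper command: -1 is fully open, 1 is shut, values between are in proportion. In form: [[[rx, ry, rz], [dx, dy, dz], jaw], ...]. A call has 1 to 12 rows; each row is the pose to reach, as a shift and turn from the pose commanded when the call began, along the tool's axes at that moment; what a row does not reach only later rows make up. A row lasts 1/8 s, in which the tool goes at most 62.5 mm and 10.7 degrees, less where a joint would pass 70% of its speed; a pose out of reach is approached as far as the arm can. A call with a gripper value outside its range is refused whole. The fingers move at their own pace and stop on an object; the grip force is fixed at half the most. Time passes only in rows, so rows that repeat a pose let the fingers close. It gives the time, the measured TCP pose, the force and the opening at its end, in the units of the state.
- get_state(): the state, without advancing time (a new reading comes with each control period).
- camera(name): name is "side" or "top" or "wrist"; returns a dict with "img" (480x640x3 uint8, red, green, blue), "fx", "fy", "cx", "cy" (pixels), "D" ([k1, k2, p1, p2, k3] as OpenCV has them; the pictures are not rectified), "rvec" (rotation vector, rad) and "tvec" (3), from world to camera coordinates, as OpenCV has them; the wrist camera has in their place "hand_eye" (4x4, takes a point from camera to tool coordinates, whose origin is the TCP and whose axes are the flange's). Camera axes: x right, y down, z forward; pixel columns grow to the right and rows downward; lengths in m; the calibration is good to about 2 mm. A picture is of the moment at which its call begins: read the wrist's pose just before it. There is no depth.
- hand_in(): hands the job in, once; it reports no verdict.
The state is a dict: "time_s": time; "joint_positions": joint angles; "joint_velocities": joint speeds; "effort": joint torques, N m; "position": TCP position; "orientation": TCP orientation; "contact_force": force on the tool from outside, world axes, zero at the start; "torque": the same for the moment, N m; "finger_gap": finger opening in m.
Only numpy, scipy, OpenCV 4.12 (cv2) and the standard library are available. Lean on these libraries where they do the work, as an engineer would, in place of code of your own. Each camera call takes 0.05 s, during which the arm holds its last target.

### The job

Open the soaking bath: flip up the ring pull in its hatch, then lift the hatch out and lay it right side up, flat on the bench, clear of the bath. The grey sleeve hides half a mortar prism in one of its ends: lift it to feel which end is heavy, then stand it upright in either bay of the well with the heavy end down, so that the specimen will be wetted, and let go. Leave everything else where it is.

Things in the scene. Friction and masses are not known exactly. Their poses are not given: they have to be found in the camera images.
- bath: Low white soaking bath, stainless deck, fixed, empty and dry. 200 mm front to back (its x, away from the robot), 270 mm wide (its y, left); deck 92 mm above the bench, with a centred opening 130 (x) by 190 (y) mm, 26 mm deep to the ledge that carries the hatch. Carrying rods stand out 18 mm from both ends, 55 mm up. Origin: centre of its underside, at bench height.
- well (a point): Centre of the floor of the bath's well, 22 mm above the bench; axes as the bath's. The well is 76 (x) by 150 (y) mm, its floor 44 mm below the ledge and 70 mm below the deck. A divider along x (6 mm thick, 24 mm high) parts it into two bays, each 76 (x) by 72 (y) mm, their centres 39 mm to either side along y.
- hatch: Lift-out light metal hatch with a black lip seal, flush in the deck with 2 mm of play all round: 126 (its x) by 186 (its y) by 26 mm, about 0.34 kg. Origin: centre of its underside; z out of its top. The cup of the ring pull in its top is 21 mm deep, x -36 to +36, y -74 to +14 mm. It hangs level: the ring's hinge is over its centre of mass. Bare bench to lay it on: round x 0.44, y -0.34 m.
- ring_pull (a joint): Ring pull in the hatch's cup, a round 7 mm bar bent to a U. 0 = folded flat, 1.57 = upright, stop at 1.75. It hinges about the hatch's x axis, over the hatch's origin, 21 mm above its underside (5 mm below its top). Slightly stiff: the ring stays where it is left.
- ring_bar (a point): Middle of the ring's free cross bar (7 mm round, along the hatch's x), 42 mm from the hinge. Ring 59 mm wide outside, 45 mm clear inside, 35 mm clear between hinge rod and bar. Folded flat the bar lies at hatch y = -42 mm, 5 mm below the top, 16 mm above the cup's floor, with room for a finger on both sides; upright it stands 37 mm above the top.
- sleeve: Sleeve lying at the front left (bare bench round x 0.45, y 0.31 m): opaque grey tube 47 mm square, 168 mm long, a green cap 52 mm square, 22 mm long on either end; about 0.40 kg. Half a mortar prism, wedged unseen in one end, puts its centre of mass 27 mm off its middle; nothing tells which end, and it varies. Origin: its centre, 26 mm up as it lies; x along it, to either end.
- jar_white: Bystander: clear screw jar with a cream lid, 68 mm across, 104 tall, right of the bath. Origin: centre of its underside.
- jar_blue: Bystander: clear screw jar with a blue lid, 66 mm across, 116 tall, right of the bath. Origin: centre of its underside.
- caliper: Bystander: vernier caliper lying flat, 64x220x7 mm, in front of the bath. Origin: centre of its underside.
- prism_0: Bystander: bare mortar prism 40x160x40 mm lying on the far left. Origin: centre of its underside.
- prism_1: Bystander: bare mortar prism 40x160x40 mm lying on the far left. Origin: centre of its underside.

How it is judged:
On the way, in this order (a step that is already met when the one before it is completed fails the run):
1. the ring pull is flipped up while the hatch still lies in the deck (value of joint ring_pull above 1 rad and z of hatch in the frame of bath below 0.076 m and horizontal distance between hatch and bath below 0.02 m).
2. the hatch lies right side up, flat on the bench, clear of the bath (height (world z) of hatch below 0.012 m and angle between hatch's own z axis and vertical below 0.12 rad and horizontal distance between hatch and bath above 0.16 m), for 0.2 s.
3. the sleeve is lifted off the bench (height (world z) of sleeve above 0.04 m), for 0.1 s.
At the end, for the whole second after the job is handed in: The hatch lies right side up and flat on the bench (within 7 degrees), clear of the bath; the sleeve stands upright (within 7 degrees) on the floor of one of the well's bays, heavy end down, at rest and released (all of step 2 and z of sleeve in the frame of well between 0.078 and 0.09 m and angle between the x axis of sleeve and the z axis of well, either way round below 0.12 rad and z of half_c0 in the frame of well below 0.06 m and x of sleeve in the frame of well between -0.03 and 0.03 m and y of sleeve in the frame of well between -0.066 and 0.066 m and linear speed of sleeve below 0.02 m/s); the robot touches nothing.
It fails at once if a bystander is moved more than 40 mm (distance of any of jar_white, jar_blue, caliper, prism_0, prism_1 from where it was at the start of the episode above 0.04 m).
It also fails if it takes over 72 s, if anything falls off the work surface, if the arm or the gripper's body presses on something with over 40 N, if the wrist force passes 120 N, or if a joint passes its speed limit or range.

## Working session

There is one attempt and no reset: what is moved stays moved. The work goes in short steps, Python scripts to look and compute and a tool call to move; the robot and the scene stay as the last step left them, time stands still between calls to the robot, and variables do not carry over. Pictures are saved under pics/ and viewed, and the job is handed in when it is done.

Besides the shell and the picture viewer there is one more tool, called after "Request:" in YAML: its name, and indented under it one key for each argument. apply_moves: Moves the arm, as the interface text tells. Its arguments: {"type":"object","properties":{"motion":{"type":"array"}},"required":["motion"]}

```bash
mkdir -p pics
python3 - <<'E'
from station import *
import cv2, numpy as np
s=get_state(); print(s)
for n in ["side","top"]:
    c=camera(n); cv2.imwrite(f"pics/{n}0.png",c["img"][:,:,::-1])
    print(n,{k:np.round(v,4).tolist() for k,v in c.items() if k!="img"})
    np.save(f"pics/{n}0.npy",{k:v for k,v in c.items()},allow_pickle=True)
E
```

```text
{'time_s': 0.0, 'joint_positions': array([-1.22613023e+00,  3.59508467e-01,  1.51144429e+00,  5.36252819e-06,
        1.27249356e+00, -1.15074656e-01]), 'joint_velocities': array([ 0.00116623, -0.00027858, -0.00129174, -0.00028378,  0.00102747,
        0.00096011]), 'effort': array([ 1.57752588e-04, -5.15369761e+01, -2.70720828e+01,  6.74236380e-02,
        3.49696598e-02, -1.46306502e-04]), 'position': array([ 0.26600007, -0.53703357,  0.22180303]), 'orientation': array([-9.21024622e-04,  9.73695700e-01,  2.27850443e-01, -1.03617489e-04]), 'contact_force': array([ 0.30519531, -0.42642474,  0.27768603]), 'torque': array([0.03827   , 0.05280874, 0.00325754]), 'finger_gap': 0.08792164310990076}
side {'fx': 622.9206, 'fy': 622.9206, 'cx': 309.3835, 'cy': 218.7389, 'D': [-0.1508, 0.0, 0.0, 0.0, 0.0], 'rvec': [2.0532, 0.0379, 0.0006], 'tvec': [-0.5366, 0.1156, 1.725]}
top {'fx': 619.6159, 'fy': 619.6159, 'cx': 329.2035, 'cy': 244.2504, 'D': [-0.1772, 0.0, 0.0, 0.0, 0.0], 'rvec': [2.1007, -2.1241, 0.2231], 'tvec': [0.1645, 0.5604, 1.63]}
```

View pics/side0.png

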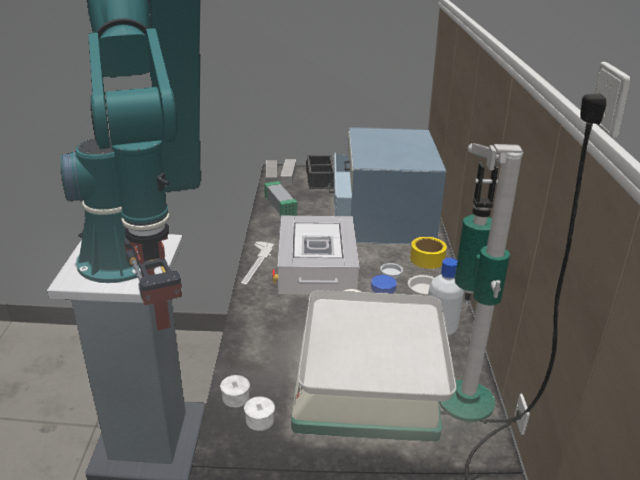

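View pics/top0.png

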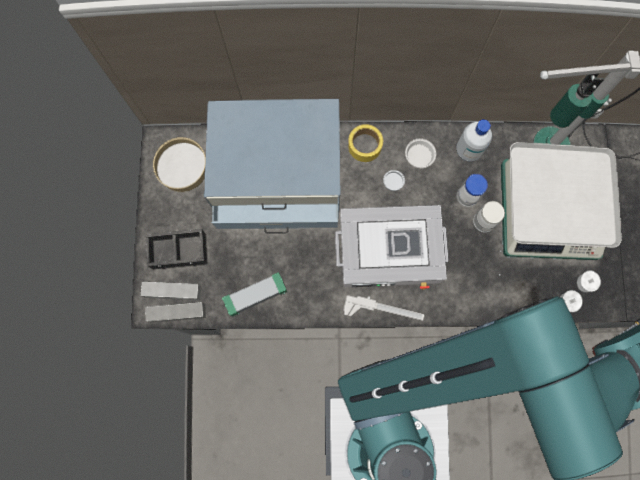

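The side view shows the bath near (318,250) and the sleeve at (280,197). In the top view the bath is near (393,244) with the ring's cup at (405,244), the sleeve is at (254,293), the caliper at (385,308) and the jars at (470,190) and (490,217). I'll enlarge these areas to measure them.

```bash
cat > h.py <<'E'
import numpy as np, cv2
from scipy.spatial.transform import Rotation as R
def load(f): return np.load(f,allow_pickle=True).item()
def K(c): return np.array([[c["fx"],0,c["cx"]],[0,c["fy"],c["cy"]],[0,0,1.]])
def ray(c,uv,T=None):
    p=cv2.undistortPoints(np.array(uv,float).reshape(-1,1,2),K(c),np.array(c["D"],float)).reshape(-1,2)
    d=np.c_[p,np.ones(len(p))]
    if T is None:
        Rm=cv2.Rodrigues(np.array(c["rvec"],float))[0]; t=np.array(c["tvec"],float).ravel()
        return -Rm.T@t, d@Rm
    return T[:3,3], d@T[:3,:3].T
def plane(c,uv,z,T=None):
    o,d=ray(c,uv,T); return o+d*((z-o[2])/d[:,2])[:,None]
def wristT(s,c):
    T=np.eye(4); q=s["orientation"]; T[:3,:3]=R.from_quat(np.r_[q[1:],q[0]]).as_matrix(); T[:3,3]=s["position"]
    return T@np.array(c["hand_eye"])
def proj(c,P):
    return cv2.projectPoints(np.array(P,float).reshape(-1,1,3),np.array(c["rvec"],float),np.array(c["tvec"],float),K(c),np.array(c["D"],float))[0].reshape(-1,2)
E
python3 - <<'E'
from h import *
t=load("pics/top0.npy"); s=load("pics/side0.npy")
a=cv2.resize(t["img"][190:300,325:460],None,fx=5.5,fy=5.5,interpolation=cv2.INTER_CUBIC); cv2.imwrite("pics/top_bath.png",a[:,:,::-1])
a=cv2.resize(t["img"][260:330,130:300],None,fx=4.5,fy=4.5,interpolation=cv2.INTER_CUBIC); cv2.imwrite("pics/top_sl.png",a[:,:,::-1])
print(plane(t,[(410,245),(254,293)],0.092))
print(proj(t,[[.44,-.34,0],[.44,-.34,0.03]]))
E
```

```text
[[ 0.5507019  -0.05797201  0.092     ]
 [ 0.42599924  0.35800224  0.092     ]]
[[506.08155858 288.97534006]
 [509.07333013 287.49405603]]
```

View pics/top_bath.png

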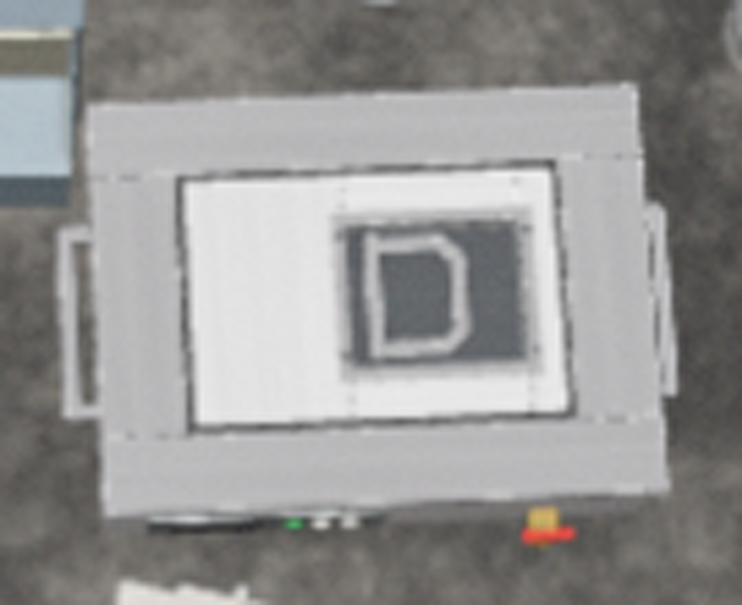

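View pics/top_sl.png

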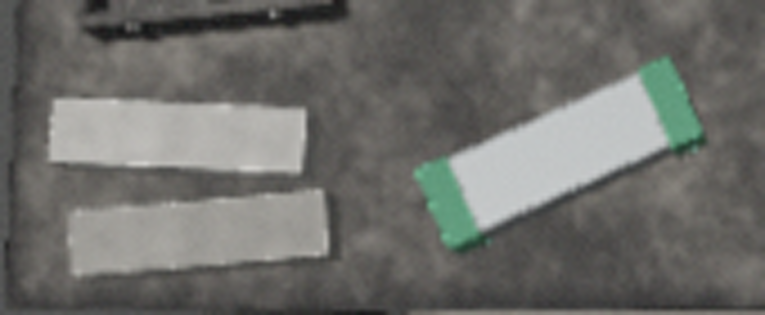

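Run:
```python
from h import *
t=load("pics/top0.npy")
f=lambda L,o,k:(np.array(L)+.5)/k-.5+np.array(o)
H=plane(t,f([(180,178),(553,162),(574,412),(190,430)],(325,190),5.5),.092)
D=plane(t,f([(88,103),(636,84),(667,490),(105,516)],(325,190),5.5),.092)
for n,P in(("hatch",H),("deck",D)):
    c=P.mean(0); ex=(P[0]+P[1]-P[2]-P[3])/2; ey=(P[0]+P[3]-P[1]-P[2])/2
    print(n,c.round(4),np.linalg.norm(ex),np.linalg.norm(ey),np.degrees(np.arctan2(ex[1],ex[0])),np.degrees(np.arctan2(-ey[0],ey[1])))
B=plane(t,f([(453,293)],(325,190),5.5),.087);print("bar",B)
g=cv2.cvtColor(t["img"],cv2.COLOR_RGB2HSV)
m=cv2.inRange(g,(60,80,40),(90,255,255)); m[:250]=0;m[330:]=0;m[:,:210]=0;m[:,300:]=0
n,l,st,ce=cv2.connectedComponentsWithStats(m);print(st,ce)
# sleeve overall outline corners
ys,xs=np.nonzero(m); r=cv2.minAreaRect(np.c_[xs,ys].astype(np.float32)); print(r)
bp=cv2.boxPoints(r); P=plane(t,bp,.052); print(P, P.mean(0))
for z in (.052,):
  e=plane(t,ce[1:],z);print(e)
c=P.mean(0);
P0=plane(t,f([(50,98),(306,108),(300,173),(48,160)],(130,260),4.5),.04);print("prism0",P0.mean(0))
P0=plane(t,f([(70,211),(320,190),(328,256),(74,275)],(130,260),4.5),.04);print("prism1",P0.mean(0))
print("caliper",plane(t,[(345,300),(424,316),(360,300),(380,312)],0))
print("jars", plane(t,[(475,184)],.116),plane(t,[(493,212)],.104))
print("sauce",plane(t,[(572,300),(588,281),(503,255),(505,165)],0.03))
```

```text
hatch [ 0.5563 -0.0118  0.092 ] 0.12506805165671475 0.18538280100410645 1.6196792066428034 1.9867343769615258
deck [ 0.5558 -0.0121  0.092 ] 0.20418470062828759 0.27200639154841216 1.4494935105481015 1.7245237836568508
bar [[ 0.55770125 -0.0506475   0.087     ]]
[[     0      0    640    480 306915]
 [   273    273     13     21    145]
 [   223    296     15     20    140]] [[319.56024958 239.44931984]
 [278.99310345 282.85517241]
 [229.37142857 305.7       ]]
((254.13551330566406, 294.2076721191406), (20.25933837890625, 62.358787536621094), 65.29756927490234)
[[0.41815095 0.45089474 0.052     ]
 [0.48820856 0.29741889 0.052     ]
 [0.43764727 0.27431983 0.052     ]
 [0.36818901 0.42697666 0.052     ]] [0.42804895 0.36240253 0.052     ]
[[0.45835894 0.29521749 0.052     ]
 [0.39722    0.42926215 0.052     ]]
prism0 [0.44371354 0.60127233 0.04      ]
prism1 [0.38343724 0.58543779 0.04      ]
caliper [[ 0.41609193  0.1160036   0.        ]
 [ 0.36838727 -0.10248854  0.        ]
 [ 0.4155797   0.07437863  0.        ]
 [ 0.38144039  0.01963462  0.        ]]
jars [[ 0.71311607 -0.23982508  0.116     ]] [[ 0.63723996 -0.28756018  0.104     ]]
sauce [[ 0.40090591 -0.52113788  0.03      ]
 [ 0.45374982 -0.57390115  0.03      ]
 [ 0.53208831 -0.32863663  0.03      ]
 [ 0.79777614 -0.35482042  0.03      ]]
```

```bash
cat >> h.py <<'E'
def Rq(q): return R.from_quat(np.r_[q[1:],q[0]])
def down(yaw,tilt=None):  # tool x at yaw (deg), z down
    return R.from_euler('z',yaw,degrees=True)*R.from_euler('x',180,degrees=True)
def rel(p0,R0,p,Rt):
    rv=(R0.inv()*Rt).as_rotvec(); d=R0.inv().apply(np.array(p)-p0)*1000
    print("turn",rv.round(3).tolist(),"shift",d.round(1).tolist())
def show(s): 
    x=Rq(s["orientation"]).as_matrix(); print("t",round(s["time_s"],2),"p",s["position"].round(4),"yaw",round(np.degrees(np.arctan2(x[1,0],x[0,0])),2),"z",x[:,2].round(3),"F",s["contact_force"].round(1),"T",s["torque"].round(2),"gap",round(s["finger_gap"],4),"q",s["joint_positions"].round(2))
E
python3 - <<'E'
from h import *
from station import *
s=get_state(); show(s)
rel(s["position"],Rq(s["orientation"]),[.557,-.053,.222],down(1.8))
E
```

```text
t 0.1 p [ 0.266  -0.5371  0.2219] yaw 26.34 z [-0.001  0.002 -1.   ] F [ 0.2 -0.4 -0.4] T [ 0.01  0.05 -0.  ] gap 0.0879 q [-1.23  0.36  1.51  0.    1.27 -0.12]
turn [-0.002, 0.0, 0.428] shift [475.6, -304.7, 0.5]
```

Request:
apply_moves:
  motion:
    - [[0, 0, 0.428], [475.6, -304.7, 0], 0.4]
    - [[0, 0, 0.428], [475.6, -304.7, 0], 0.4]
    - [[0, 0, 0.428], [475.6, -304.7, 0], 0.4]
    - [[0, 0, 0.428], [475.6, -304.7, 0], 0.4]
    - [[0, 0, 0.428], [475.6, -304.7, 0], 0.4]
    - [[0, 0, 0.428], [475.6, -304.7, 0], 0.4]
    - [[0, 0, 0.428], [475.6, -304.7, 0], 0.4]
    - [[0, 0, 0.428], [475.6, -304.7, 0], 0.4]
    - [[0, 0, 0.428], [475.6, -304.7, 0], 0.4]
    - [[0, 0, 0.428], [475.6, -304.7, 0], 0.4]
    - [[0, 0, 0.428], [475.6, -304.7, 0], 0.4]
    - [[0, 0, 0.428], [475.6, -304.7, 0], 0.4]

```text
time_s: 1.6
position: [0.5564, -0.0548, 0.2225]
orientation: [0.0, 1.0, 0.015, -0.0]
contact_force: [-0.0, -0.2, 0.1]
finger_gap: 0.0266
```

Run:
```python
from h import *
from station import *
s=get_state(); show(s)
c=camera("wrist"); cv2.imwrite("pics/w1.png",c["img"][:,:,::-1]); c["s"]=s
np.save("pics/w1.npy",c,allow_pickle=True); print(np.round(c["hand_eye"],3),c["fx"],c["D"])
```

```text
t 1.6 p [ 0.5564 -0.0548  0.2225] yaw 1.74 z [-0.001 -0.    -1.   ] F [-0.  -0.2  0.1] T [-0.    0.   -0.01] gap 0.0266 q [-0.22  0.3   1.6  -0.    1.24  1.32]
[[-0.001 -0.954 -0.3    0.083]
 [ 1.    -0.001 -0.    -0.   ]
 [-0.    -0.3    0.954 -0.162]
 [ 0.     0.     0.     1.   ]] 399.2428423344919 [-0.08370457  0.          0.          0.          0.        ]
```

View pics/w1.png

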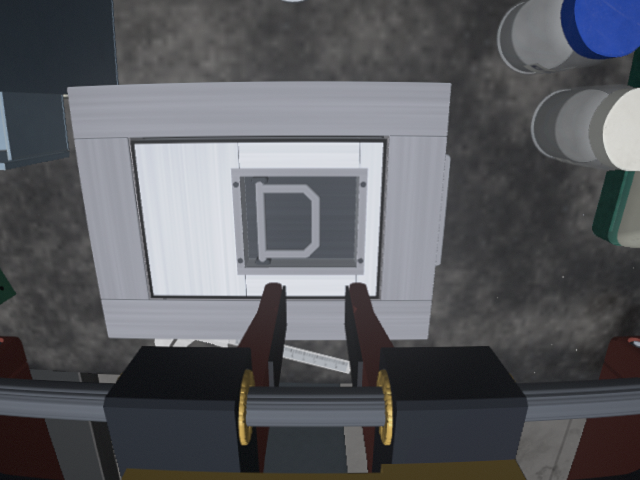

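The wrist view shows the hatch with corners near (133,141), (384,138), (380,297) and (150,297). The ring's cross bar is at about (315,221), with the hinge at (261,221).

Run:
```python
from h import *
c=load("pics/w1.npy"); s=c["s"]; T=wristT(s,c)
a=cv2.resize(c["img"][120:310,120:400],None,fx=2.8,fy=2.8,interpolation=cv2.INTER_CUBIC); cv2.imwrite("pics/w1c.png",a[:,:,::-1])
P=plane(c,[(133,141),(384,138),(380,297),(150,297)],.092,T); print(P,P.mean(0)); 
ex=(P[0]+P[1]-P[2]-P[3])/2; ey=(P[0]+P[3]-P[1]-P[2])/2
print(np.linalg.norm(ex),np.linalg.norm(ey),np.degrees(np.arctan2(ex[1],ex[0])),np.degrees(np.arctan2(-ey[0],ey[1])))
print("bar,hinge",plane(c,[(315,221),(261,221)],.087,T))
```

```text
[[ 0.61682237  0.08035717  0.092     ]
 [ 0.62313482 -0.1018535   0.092     ]
 [ 0.49789074 -0.10861385  0.092     ]
 [ 0.49178267  0.07933825  0.092     ]] [ 0.55740765 -0.01269298  0.092     ]
0.12520232825227212 0.1851855451444207 1.7802817142726515 1.9217943776648398
bar,hinge [[ 0.55863694 -0.05418702  0.087     ]
 [ 0.55744882 -0.01247593  0.087     ]]
```

View pics/w1c.png

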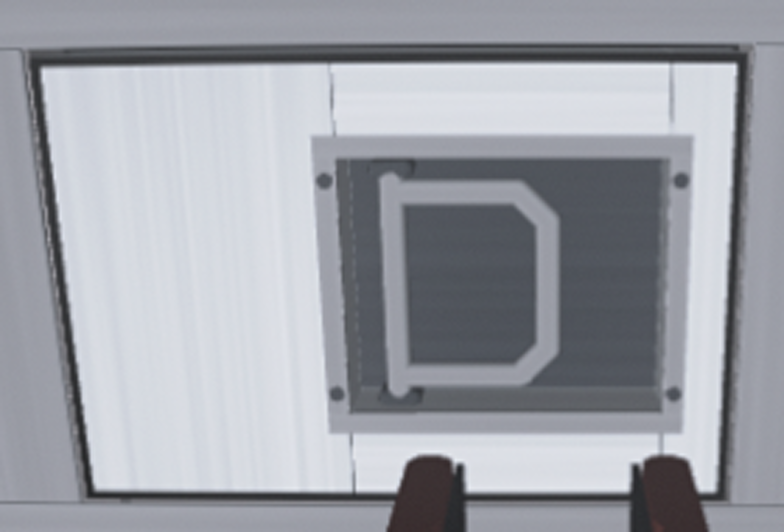

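Run:
```python
from h import *
from station import *
s=get_state(); show(s)
rel(s["position"],Rq(s["orientation"]),[.5585,-.0545,.101],down(1.85))
```

```text
t 1.65 p [ 0.5564 -0.0549  0.2225] yaw 1.71 z [-0.001 -0.    -1.   ] F [-0.1  0.3  0.1] T [ 0.08  0.02 -0.05] gap 0.0263 q [-0.22  0.3   1.6  -0.    1.24  1.32]
turn [0.0, 0.001, -0.002] shift [2.2, -0.4, 121.5]
```

Request:
apply_moves:
  motion:
    - [[0, 0, -0.002], [2.2, -0.4, 60], 0.4]
    - [[0, 0, -0.002], [2.2, -0.4, 100], 0.4]
    - [[0, 0, -0.002], [2.2, -0.4, 121], 0.4]
    - [[0, 0, -0.002], [2.2, -0.4, 121], 0.4]
    - [[0, 0, -0.002], [2.2, -0.4, 121], 0.4]

```text
time_s: 2.28
position: [0.5599, -0.054, 0.1026]
orientation: [0.0, 1.0, 0.016, 0.001]
contact_force: [0.6, 0.6, 0.5]
finger_gap: 0.0265
```

Run:
```python
from h import *
from station import *
s=get_state(); show(s)
c=camera("wrist"); cv2.imwrite("pics/w2.png",c["img"][:,:,::-1])
```

```text
t 2.27 p [ 0.5599 -0.054   0.1026] yaw 1.87 z [ 0.001 -0.    -1.   ] F [0.6 0.6 0.5] T [ 0.05 -0.01  0.06] gap 0.0265 q [-0.22  0.44  1.72  0.    0.98  1.32]
```

View pics/w2.png

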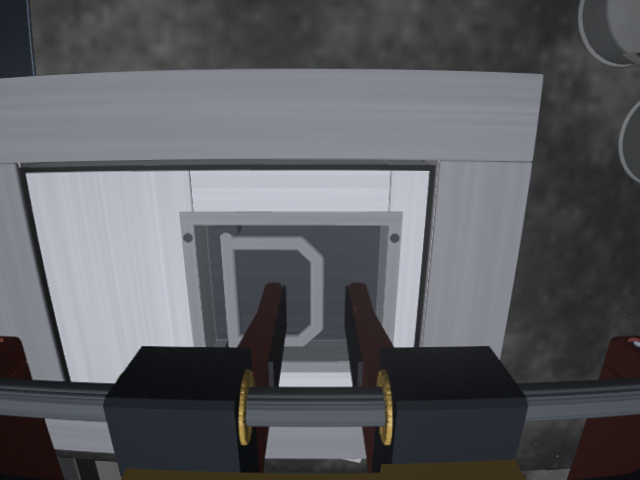

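The bar (x≈317) lies between the fingers, whose inner faces are at about 286 and 346. I'll close on it.

Request:
apply_moves:
  motion:
    - [[0, 0, 0], [0, 0, 0], 1]
    - [[0, 0, 0], [0, 0, 0], 1]
    - [[0, 0, 0], [0, 0, 0], 1]
    - [[0, 0, 0], [0, 0, 0], 1]

```text
time_s: 2.82
position: [0.5594, -0.053, 0.1018]
orientation: [-0.0, 1.0, 0.017, 0.0]
contact_force: [0.1, -0.5, 0.1]
finger_gap: 0.0006
```

Run:
```python
from h import *
from station import *
s=get_state(); show(s)
c=camera("wrist"); cv2.imwrite("pics/w3.png",c["img"][:,:,::-1])
c=camera("side"); a=cv2.resize(c["img"][180:300,230:390],None,fx=5,fy=5,interpolation=cv2.INTER_CUBIC); cv2.imwrite("pics/s3.png",a[:,:,::-1])
```

```text
t 2.83 p [ 0.5594 -0.053   0.1018] yaw 1.95 z [ 0.  0. -1.] F [ 0.1 -0.5  0.1] T [ 0.03 -0.02  0.03] gap 0.0006 q [-0.22  0.44  1.72  0.    0.98  1.32]
```

View pics/w3.png

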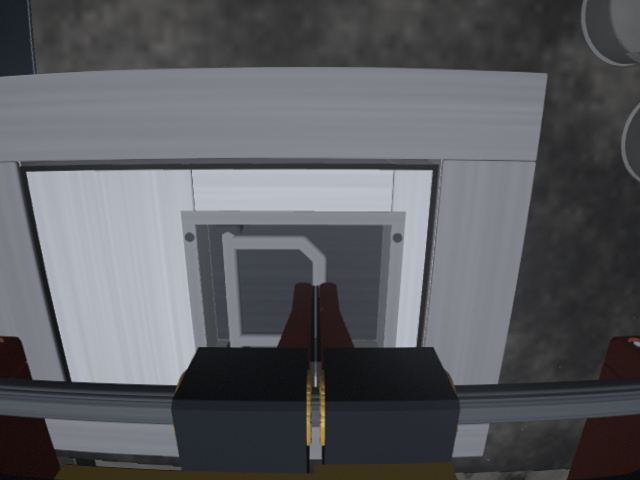

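View pics/s3.png

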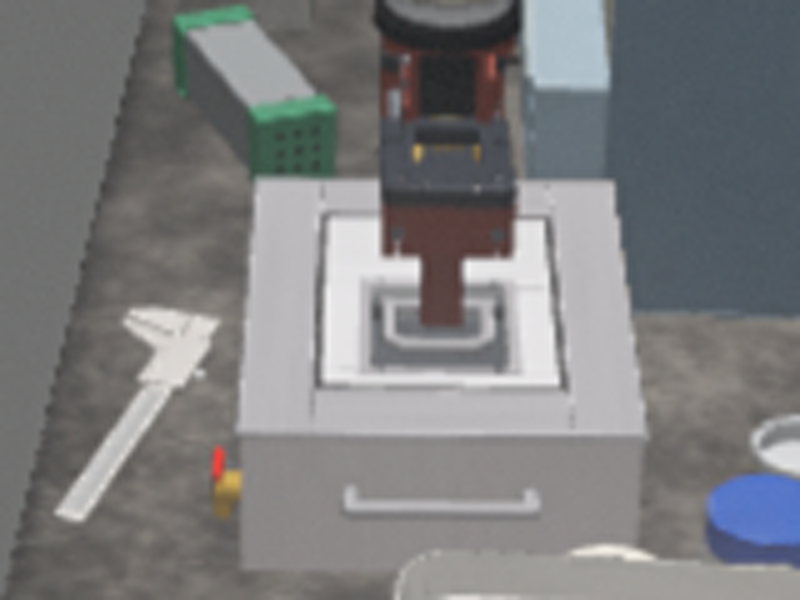

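Run:
```python
from h import *
c=load("pics/side0.npy")
P=[[.5594,-.053,.077],[.5594,-.053,.087],[.5594,-.053,.092],[.5585,-.0545,.087],[.557,-.0125,.087]]
print((proj(c,P)-[230,180])*5)
```

```text
[[439.53526928 360.00895648]
 [439.97989483 343.56943687]
 [440.20304853 335.31303564]
 [438.21684611 344.97368424]
 [436.59773605 305.10505007]]
```

Run:
```python
from h import *
from station import *
s=get_state()
c=camera("side"); a=cv2.resize(c["img"][215:265,285:345],None,fx=12,fy=12,interpolation=cv2.INTER_LANCZOS4); cv2.imwrite("pics/s3b.png",a[:,:,::-1])
w=camera("wrist");a=cv2.resize(w["img"][200:360,220:420],None,fx=4,fy=3.7,interpolation=cv2.INTER_CUBIC); cv2.imwrite("pics/w3b.png",a[:,:,::-1])
iH=np.linalg.inv(w["hand_eye"])
for x in (-.01,0,.01):
  for z in (.003,.025):
    p=iH@[x,0,z,1]; print(x,z,cv2.projectPoints(p[:3].reshape(1,1,3),np.zeros(3),np.zeros(3),K(w),np.array(w["D"]))[0].ravel())
```

```text
-0.01 0.003 [316.20883504 320.71358186]
-0.01 0.025 [316.09279454 299.65349667]
0 0.003 [316.20064246 301.37279924]
0 0.025 [316.08320436 281.92468571]
0.01 0.003 [316.19171141 281.30442675]
0.01 0.025 [316.07298726 263.61845927]
```

View pics/s3b.png

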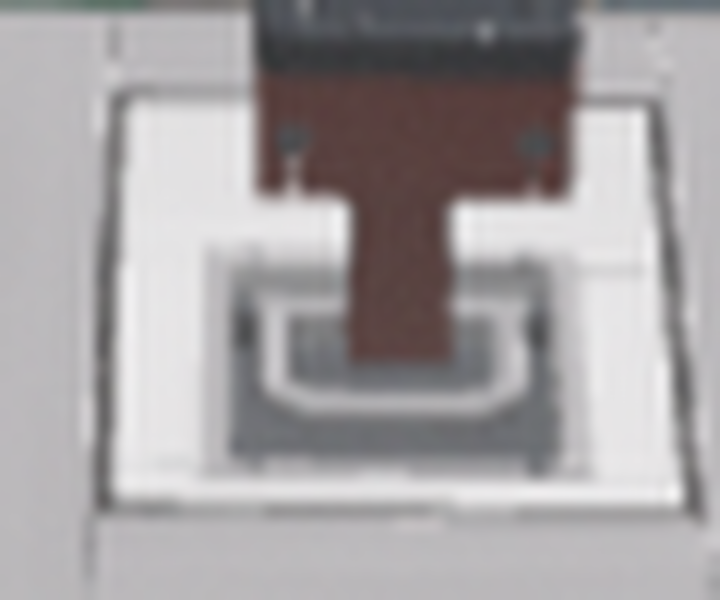

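View pics/w3b.png

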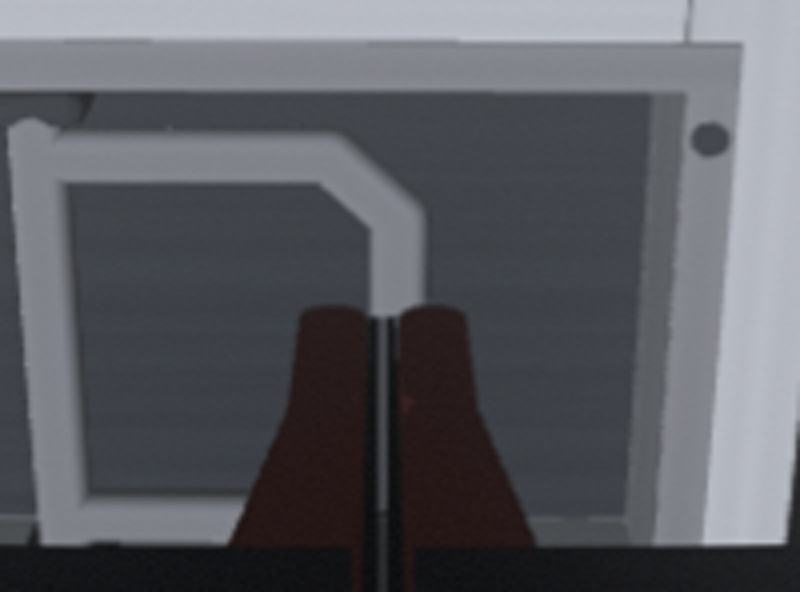

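The fingertips stand visibly above the bar. In the side view they end at row 245, where tips 25 mm ahead of the TCP would be at row 252. The wrist view agrees, so the tips seem to be only about 3 mm ahead of the TCP. I'll open and go down in small steps, watching the force.

Request:
apply_moves:
  motion:
    - [[0, 0, 0], [-1, 0, 0], 0.4]
    - [[0, 0, 0], [-1, 0, 0], 0.4]
    - [[0, 0, 0], [-1, 0, 3], 0.4]
    - [[0, 0, 0], [-1, 0, 6], 0.4]
    - [[0, 0, 0], [-1, 0, 9], 0.4]
    - [[0, 0, 0], [-1, 0, 9], 0.4]

```text
time_s: 3.78
position: [0.5581, -0.053, 0.0923]
orientation: [-0.0, 1.0, 0.017, -0.0]
contact_force: [0.5, -0.0, -0.5]
finger_gap: 0.0262
```

Request:
apply_moves:
  motion:
    - [[0, 0, 0], [0, -1, 4], 0.4]
    - [[0, 0, 0], [0, -1, 8], 0.4]
    - [[0, 0, 0], [0, -1, 12], 0.4]
    - [[0, 0, 0], [0, -1, 12], 0.4]

```text
time_s: 4.28
position: [0.558, -0.052, 0.0802]
orientation: [-0.0, 1.0, 0.017, -0.0]
contact_force: [-0.4, 0.7, -0.0]
finger_gap: 0.0262
```

Run:
```python
from h import *
from station import *
s=get_state();show(s)
c=camera("side"); a=cv2.resize(c["img"][215:265,285:345],None,fx=12,fy=12,interpolation=cv2.INTER_LANCZOS4); cv2.imwrite("pics/s4b.png",a[:,:,::-1])
w=camera("wrist"); cv2.imwrite("pics/w4.png",w["img"][:,:,::-1])
```

```text
t 4.28 p [ 0.558  -0.052   0.0802] yaw 1.94 z [-0.001  0.    -1.   ] F [-0.4  0.7 -0. ] T [0.02 0.08 0.  ] gap 0.0262 q [-0.22  0.47  1.74  0.    0.93  1.32]
```

View pics/s4b.png

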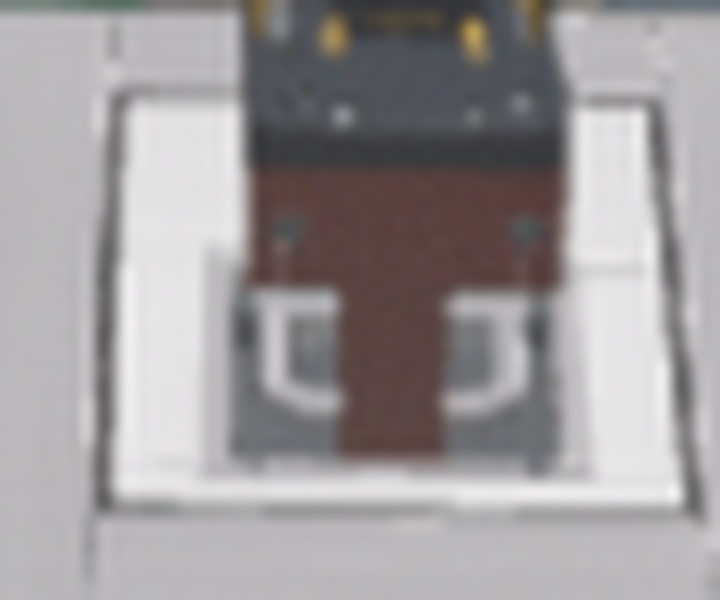

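View pics/w4.png

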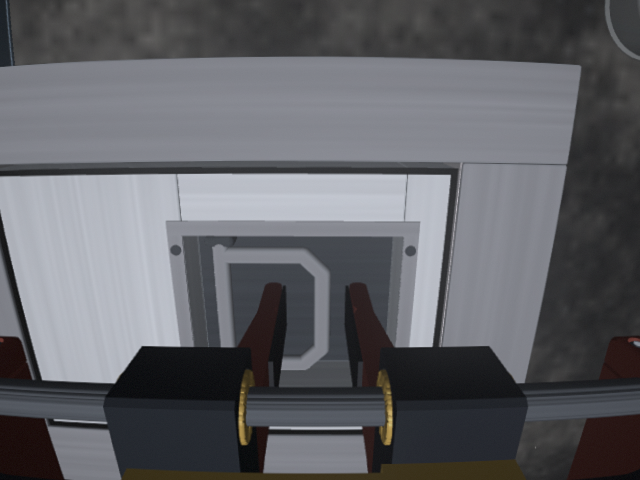

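Request:
apply_moves:
  motion:
    - [[0, 0, 0], [0.5, 2, 2], 0.4]
    - [[0, 0, 0], [0.5, 2, 5], 0.4]
    - [[0, 0, 0], [0.5, 2, 5], 0.4]
    - [[0, 0, 0], [0.5, 2, 5], 1]
    - [[0, 0, 0], [0.5, 2, 5], 1]
    - [[0, 0, 0], [0.5, 2, 5], 1]
    - [[0, 0, 0], [0.5, 2, 5], 1]

```text
time_s: 5.25
position: [0.559, -0.0542, 0.0757]
orientation: [0.0, 1.0, 0.017, 0.0]
contact_force: [-0.7, -0.2, -0.3]
finger_gap: 0.0062
```

The gap stopped at 6.2 mm, so the bar is held. Next I'll swing it up along its 42 mm arc with the tool upright.

Request:
apply_moves:
  motion:
    - [[0, 0, 0], [0, -0.6, -7.3], 1]
    - [[0, 0, 0], [0, -2.5, -14.4], 1]
    - [[0, 0, 0], [0, -5.6, -21], 1]
    - [[0, 0, 0], [0, -9.8, -27], 1]
    - [[0, 0, 0], [0, -15, -32.2], 1]
    - [[0, 0, 0], [0, -21, -36.4], 1]
    - [[0, 0, 0], [0, -27.6, -39.5], 1]
    - [[0, 0, 0], [0, -34.7, -41.4], 1]
    - [[0, 0, 0], [0, -42, -42], 1]
    - [[0, 0, 0], [0, -42, -42], 1]

```text
time_s: 6.5
position: [0.5585, -0.0122, 0.1195]
orientation: [0.0, 1.0, 0.017, 0.001]
contact_force: [-1.5, -2.3, 8.5]
finger_gap: 0.0063
```

Run:
```python
from h import *
from station import *
s=get_state();show(s)
c=camera("side"); a=cv2.resize(c["img"][180:300,230:390],None,fx=5,fy=5,interpolation=cv2.INTER_CUBIC); cv2.imwrite("pics/s5.png",a[:,:,::-1])
w=camera("wrist"); cv2.imwrite("pics/w5.png",w["img"][:,:,::-1])
```

```text
t 6.5 p [ 0.5585 -0.0122  0.1195] yaw 1.97 z [ 0.003 -0.001 -1.   ] F [-1.5 -2.3  8.5] T [-0.37  0.34 -0.05] gap 0.0063 q [-0.15  0.41  1.72 -0.    1.01  1.39]
```

View pics/s5.png

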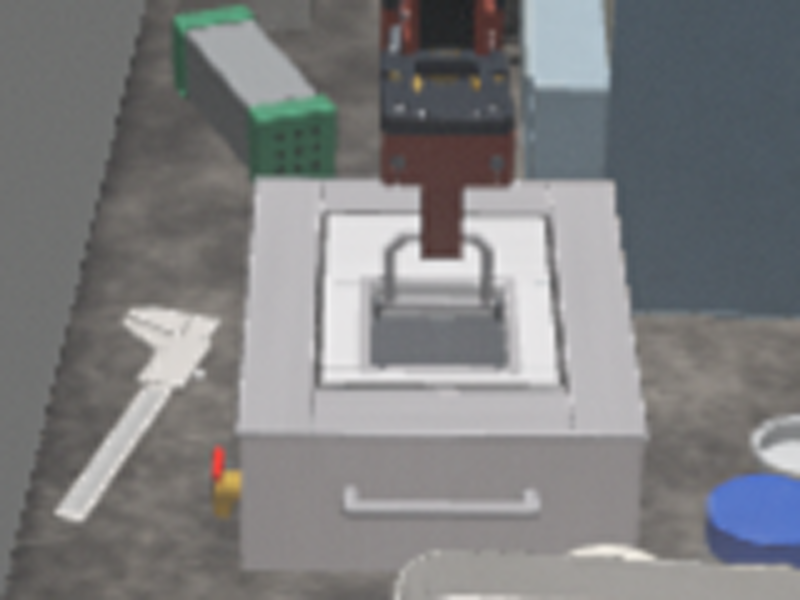

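View pics/w5.png

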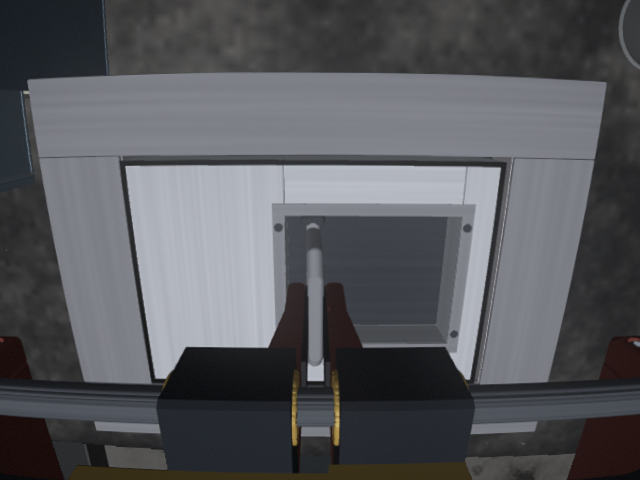

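The ring stands upright in the grip, with the bar at (440,238) in the side crop and the fingers straddling it. I'll lift straight up slowly.

Request:
apply_moves:
  motion:
    - [[0, 0, 0], [0, 0, -4], 1]
    - [[0, 0, 0], [0, 0, -8], 1]
    - [[0, 0, 0], [0, 0, -12], 1]
    - [[0, 0, 0], [0, 0, -16], 1]
    - [[0, 0, 0], [0, 0, -20], 1]
    - [[0, 0, 0], [0, 0, -26], 1]
    - [[0, 0, 0], [0, 0, -34], 1]
    - [[0, 0, 0], [0, 0, -44], 1]
    - [[0, 0, 0], [0, 0, -56], 1]
    - [[0, 0, 0], [0, 0, -70], 1]
    - [[0, 0, 0], [0, 0, -80], 1]
    - [[0, 0, 0], [0, 0, -80], 1]

```text
time_s: 8.1
position: [0.5583, -0.0122, 0.1989]
orientation: [0.0, 1.0, 0.017, 0.001]
contact_force: [0.1, 0.2, -4.4]
finger_gap: 0.006
```

Run:
```python
from h import *
from station import *
s=get_state();show(s)
c=camera("side"); a=cv2.resize(c["img"][150:300,220:420],None,fx=4,fy=4,interpolation=cv2.INTER_CUBIC); cv2.imwrite("pics/s6.png",a[:,:,::-1])
rel(s["position"],Rq(s["orientation"]),[.437,-.335,.20],down(1.9))
```

```text
t 8.1 p [ 0.5583 -0.0122  0.1989] yaw 1.93 z [ 0.002 -0.    -1.   ] F [ 0.1  0.2 -4.4] T [ 0.07  0.03 -0.  ] gap 0.006 q [-0.15  0.32  1.63  0.    1.19  1.39]
turn [0.0, -0.002, 0.001] shift [-132.1, 318.5, -1.3]
```

View pics/s6.png

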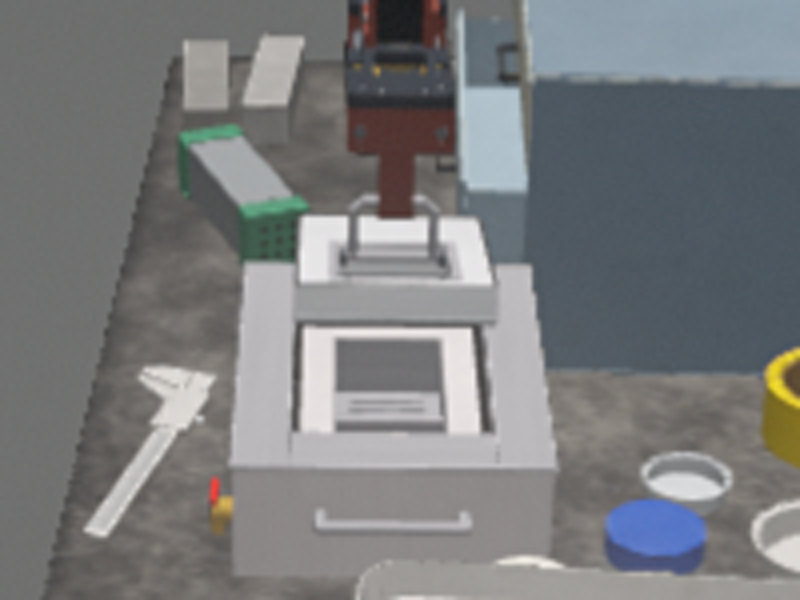

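The hatch hangs level (crop rows 215–320) and the bath is open. I'll carry it to the bare bench.

Request:
apply_moves:
  motion:
    - [[0, 0, 0], [-8, 19, 0], 1]
    - [[0, 0, 0], [-20, 48, 0], 1]
    - [[0, 0, 0], [-34, 82, 0], 1]
    - [[0, 0, 0], [-48, 116, 0], 1]
    - [[0, 0, 0], [-62, 150, 0], 1]
    - [[0, 0, 0], [-76, 184, 0], 1]
    - [[0, 0, 0], [-90, 218, 0], 1]
    - [[0, 0, 0], [-104, 252, 0], 1]
    - [[0, 0, 0], [-117, 284, 0], 1]
    - [[0, 0, 0], [-126, 306, 0], 1]
    - [[0, 0, 0], [-131, 318, 0], 1]
    - [[0, 0, 0], [-131, 318, 0], 1]

```text
time_s: 9.65
position: [0.4366, -0.3349, 0.1973]
orientation: [-0.0, 1.0, 0.016, -0.0]
contact_force: [0.5, 1.3, -3.0]
finger_gap: 0.0064
```

Run:
```python
from h import *
from station import *
s=get_state();show(s)
c=camera("top"); a=cv2.resize(c["img"][180:340,400:620],None,fx=3.6,fy=3.6,interpolation=cv2.INTER_CUBIC); cv2.imwrite("pics/t7.png",a[:,:,::-1])
c=camera("side"); a=cv2.resize(c["img"][220:460,150:470],None,fx=2.5,fy=2.5,interpolation=cv2.INTER_CUBIC); cv2.imwrite("pics/s7.png",a[:,:,::-1])
```

```text
t 9.65 p [ 0.4366 -0.3349  0.1973] yaw 1.85 z [-0.001  0.001 -1.   ] F [ 0.5  1.3 -3. ] T [ 0.04  0.01 -0.  ] gap 0.0064 q [-0.78  0.31  1.65  0.    1.18  0.76]
```

View pics/s7.png

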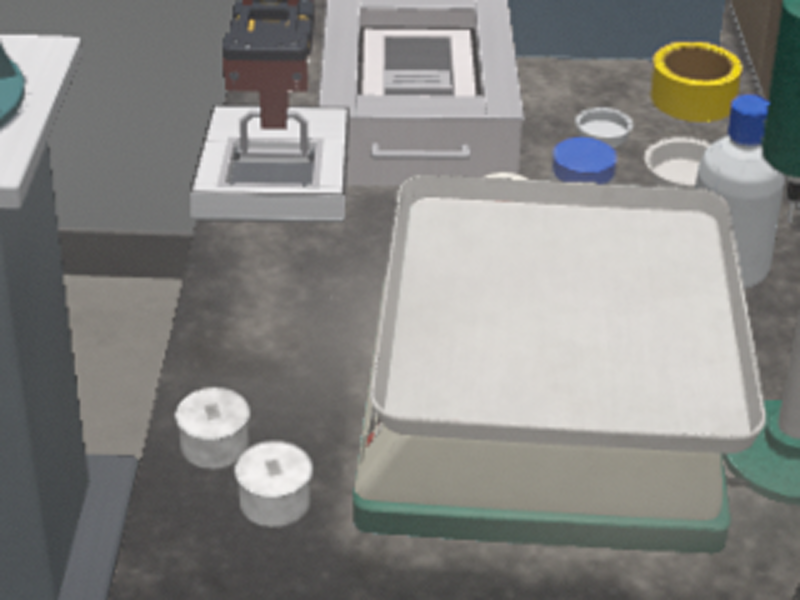

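View pics/t7.png

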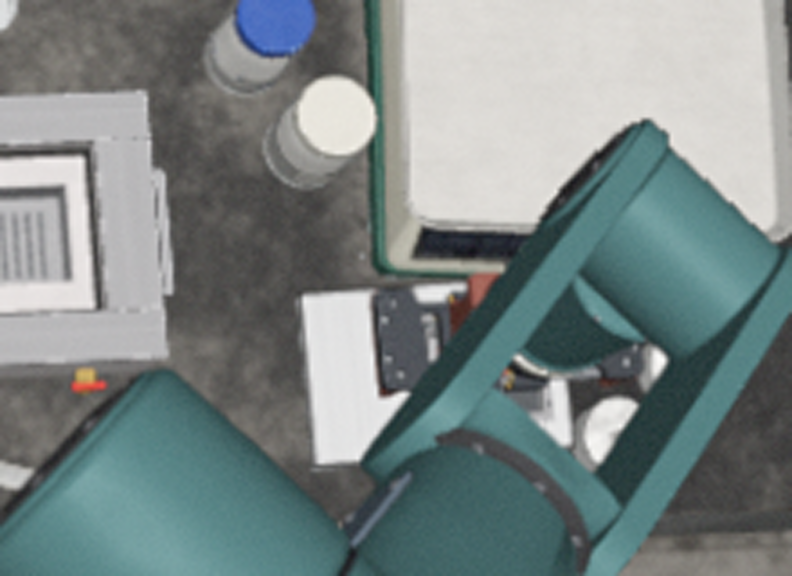

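Request:
apply_moves:
  motion:
    - [[0, 0, 0], [0, 0, 15], 1]
    - [[0, 0, 0], [0, 0, 40], 1]
    - [[0, 0, 0], [0, 0, 70], 1]
    - [[0, 0, 0], [0, 0, 100], 1]
    - [[0, 0, 0], [0, 0, 120], 1]
    - [[0, 0, 0], [0, 0, 132], 1]
    - [[0, 0, 0], [0, 0, 138], 1]
    - [[0, 0, 0], [0, 0, 141], 1]
    - [[0, 0, 0], [0, 0, 143], 1]
    - [[0, 0, 0], [0, 0, 144], 1]
    - [[0, 0, 0], [0, 0, 145], 1]
    - [[0, 0, 0], [0, 0, 145], 1]

```text
time_s: 11.25
position: [0.4376, -0.335, 0.0535]
orientation: [0.001, 1.0, 0.017, 0.0]
contact_force: [-1.9, 0.3, 5.2]
finger_gap: 0.0061
```

Request:
apply_moves:
  motion:
    - [[0, 0, 0], [0, 0, 0], 0.3]
    - [[0, 0, 0], [0, 0, 0], 0.3]
    - [[0, 0, 0], [0, 0, 0], 0.3]
    - [[0, 0, 0], [0, 0, -20], 0.3]
    - [[0, 0, 0], [0, 0, -60], 0.0]
    - [[0, 0, 0], [0, 0, -120], -0.5]
    - [[0, 0, 0], [0, 0, -160], -1]
    - [[0, 0, 0], [0, 0, -160], -1]

```text
time_s: 12.25
position: [0.4392, -0.3361, 0.2161]
orientation: [0.003, 1.0, 0.017, 0.003]
contact_force: [0.7, -1.2, -0.7]
finger_gap: 0.0672
```

Run:
```python
from h import *
from station import *
s=get_state();show(s)
c=camera("side"); a=cv2.resize(c["img"][220:460,150:470],None,fx=2.5,fy=2.5,interpolation=cv2.INTER_CUBIC); cv2.imwrite("pics/s8.png",a[:,:,::-1])
c=camera("wrist"); cv2.imwrite("pics/w8.png",c["img"][:,:,::-1])
# sleeve axis
t=load("pics/top0.npy")
for z in (.026,.052): print(plane(t,[(278.99,282.855),(229.37,305.7)],z))
rel(s["position"],Rq(s["orientation"]),[.428,.362,.21],down(24-90))
```

```text
t 12.25 p [ 0.4392 -0.3361  0.2161] yaw 1.94 z [ 0.005 -0.005 -1.   ] F [ 0.7 -1.2 -0.7] T [0.02 0.03 0.03] gap 0.0672 q [-0.78  0.29  1.63  0.    1.21  0.76]
[[0.46220871 0.29728997 0.026     ]
 [0.40011077 0.43343142 0.026     ]]
[[0.45835949 0.2952259  0.052     ]
 [0.39722002 0.42926604 0.052     ]]
turn [0.002, -0.008, 1.186] shift [12.4, -698.1, 2.6]
```

View pics/s8.png

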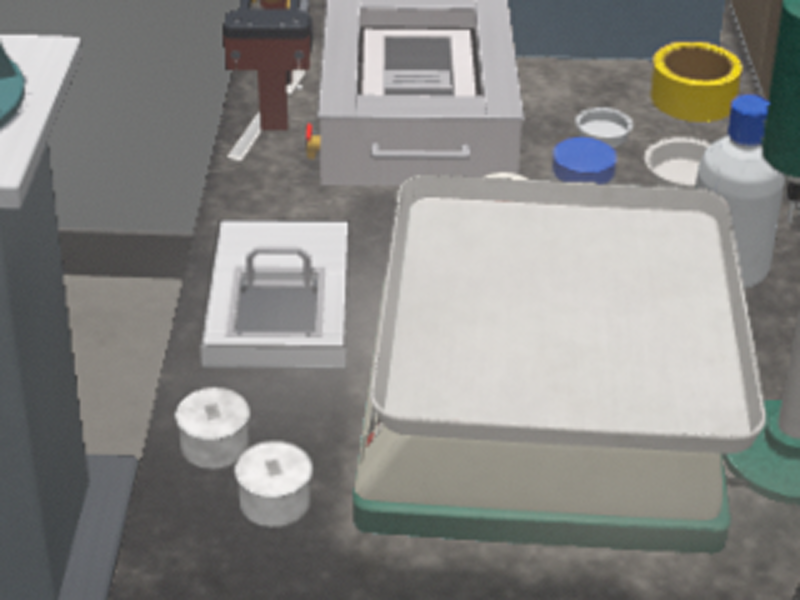

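View pics/w8.png

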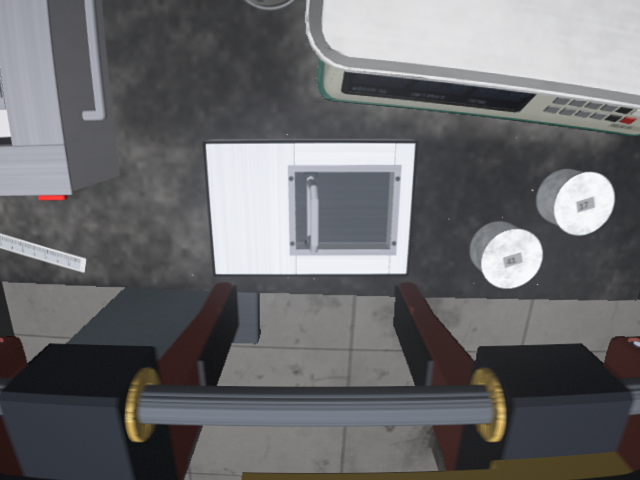

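The hatch lies flat on the bench at (275,300) in the side crop, clear of the bath. Next I'll move over the sleeve, whose axis runs at yaw 114.5°.

Request:
apply_moves:
  motion:
    - [[0, 0, -1.965], [12.4, -698, 2.6], -1]
    - [[0, 0, -1.965], [12.4, -698, 2.6], -1]
    - [[0, 0, -1.965], [12.4, -698, 2.6], -1]
    - [[0, 0, -1.965], [12.4, -698, 2.6], -1]
    - [[0, 0, -1.965], [12.4, -698, 2.6], -1]
    - [[0, 0, -1.965], [12.4, -698, 2.6], -1]
    - [[0, 0, -1.965], [12.4, -698, 2.6], -1]
    - [[0, 0, -1.965], [12.4, -698, 2.6], -1]
    - [[0, 0, -1.965], [12.4, -698, 2.6], -1]
    - [[0, 0, -1.965], [12.4, -698, 2.6], -1]
    - [[0, 0, -1.965], [12.4, -698, 2.6], -1]
    - [[0, 0, -1.965], [12.4, -698, 2.6], -1]

```text
time_s: 13.85
position: [0.4247, 0.3665, 0.2077]
orientation: [-0.001, 0.539, 0.842, -0.001]
contact_force: [0.4, 0.1, -0.3]
finger_gap: 0.0878
```

Run:
```python
from h import *
from station import *
s=get_state();show(s);print(s["joint_positions"].tolist())
c=camera("wrist"); cv2.imwrite("pics/w9.png",c["img"][:,:,::-1]); c["s"]=s; np.save("pics/w9.npy",c,allow_pickle=True)
t=camera("top"); cv2.imwrite("pics/t9.png",t["img"][:,:,::-1])
```

```text
t 13.85 p [0.4247 0.3665 0.2077] yaw 114.77 z [-0.003 -0.001 -1.   ] F [ 0.4  0.1 -0.3] T [-0.03 -0.14  0.03] gap 0.0878 q [0.59 0.32 1.61 0.   1.21 0.16]
[0.5882729462096843, 0.3187383850280121, 1.6120728086007647, 0.0009502822015729055, 1.2136841527455515, 0.15566452579091378]
```

View pics/w9.png

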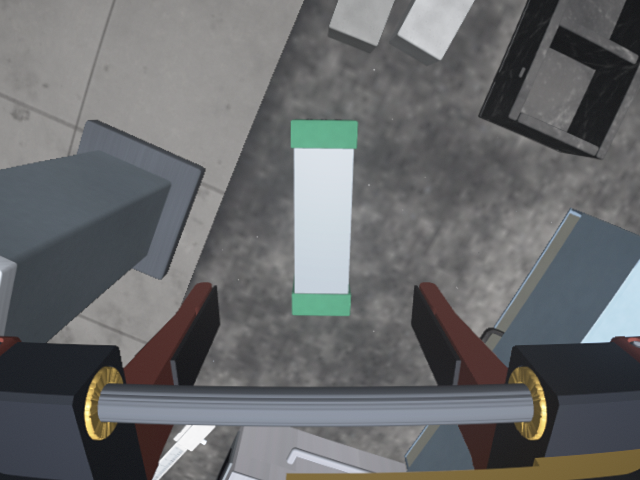

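View pics/t9.png

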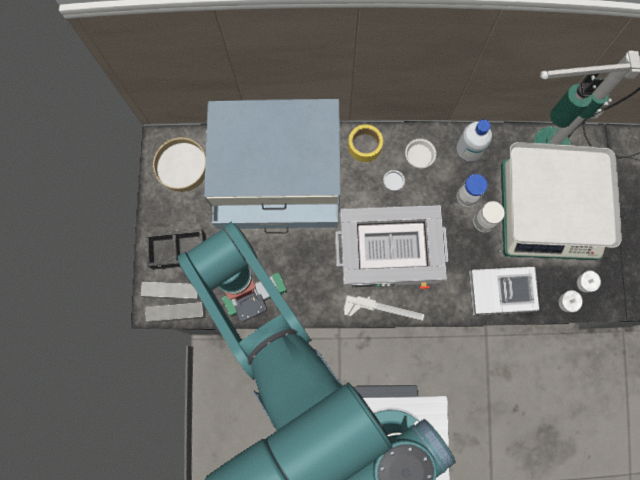

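The wrist view shows the sleeve upright in the frame: far cap (291–357, row 121), near cap (293–350, row 316). The top view confirms the hatch at (505,290) and the open well.

Run:
```python
from h import *
c=load("pics/w9.npy"); s=c["s"]; T=wristT(s,c)
P=plane(c,[(291,121),(357,121),(350,316),(293,316)],.052,T); print(P.round(4),P.mean(0))
a=(P[0]+P[1]-P[2]-P[3])/2; print("len",np.linalg.norm(a),"yaw",np.degrees(np.arctan2(a[1],a[0])), np.linalg.norm(P[0]-P[1]),np.linalg.norm(P[2]-P[3]))
m=P.mean(0)
rel(s["position"],Rq(s["orientation"]),[m[0],m[1],.022],down(np.degrees(np.arctan2(a[1],a[0]))))
```

```text
[[0.3746 0.4289 0.052 ]
 [0.4207 0.4502 0.052 ]
 [0.4897 0.2976 0.052 ]
 [0.4435 0.2763 0.052 ]] [0.43212793 0.36325326 0.052     ]
len 0.16752275175645104 yaw 114.30428638252398 0.05082860032247961 0.05091538952942371
turn [-0.003, -0.0, 0.008] shift [-6.2, 6.0, 185.7]
```

Request:
apply_moves:
  motion:
    - [[0, 0, 0.008], [-6, 6, 60], -1]
    - [[0, 0, 0.008], [-6, 6, 115], -1]
    - [[0, 0, 0.008], [-6, 6, 160], -1]
    - [[0, 0, 0.008], [-6, 6, 172], -1]
    - [[0, 0, 0.008], [-6, 6, 177], -1]
    - [[0, 0, 0.008], [-6, 6, 181], -1]
    - [[0, 0, 0.008], [-6, 6, 181], -1]

```text
time_s: 14.82
position: [0.4349, 0.3611, 0.0303]
orientation: [0.0, 0.544, 0.839, 0.001]
contact_force: [-1.0, 0.5, 0.7]
finger_gap: 0.0878
```

Run:
```python
from h import *
from station import *
s=get_state();show(s);print(s["joint_positions"].tolist())
c=camera("side"); a=cv2.resize(c["img"][160:240,240:340],None,fx=7.5,fy=7.5,interpolation=cv2.INTER_CUBIC); cv2.imwrite("pics/s10.png",a[:,:,::-1])
T=[]
for i in range(4): camera("wrist"); T.append(get_state()["torque"])
print(np.mean(T,0),np.std(T,0))
print((proj(c,[np.r_[s["position"][:2],z] for z in (0,.025,.05)])-[240,160])*7.5)
```

```text
t 14.82 p [0.4349 0.3611 0.0303] yaw 114.06 z [ 0.002  0.001 -1.   ] F [-1.   0.5  0.7] T [-0.01 -0.15  0.02] gap 0.0878 q [0.57 0.55 1.77 0.   0.82 0.15]
[0.5707132816795645, 0.5473337407437759, 1.7695656065139158, 7.851161633711326e-05, 0.8225123155437009, 0.15073038770543926]
[-0.0463722  -0.08311746  0.00652962] [0.0103336  0.01333675 0.05033038]
[[308.9955608  348.88765938]
 [308.76642249 297.35016372]
 [308.54261181 245.23503166]]
```

View pics/s10.png

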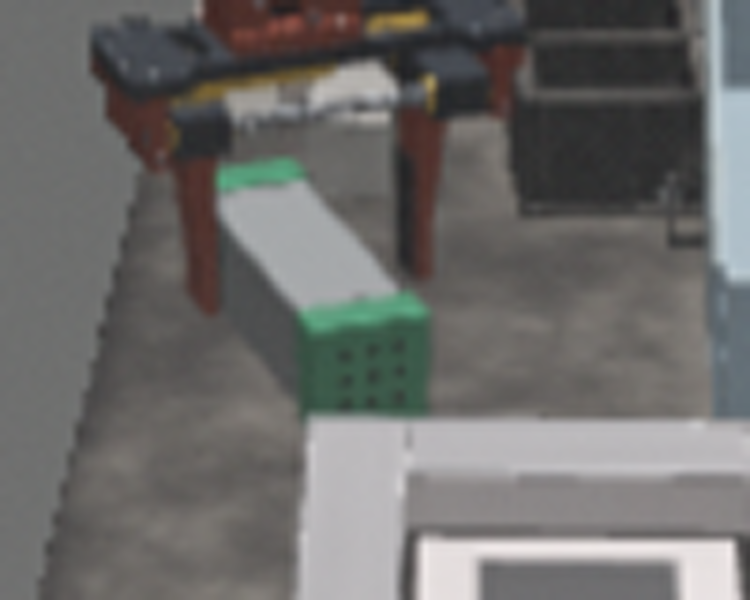

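Request:
apply_moves:
  motion:
    - [[0, 0, 0], [3, -1.5, 4], -1]
    - [[0, 0, 0], [3, -1.5, 8], -1]
    - [[0, 0, 0], [3, -1.5, 8], 1]
    - [[0, 0, 0], [3, -1.5, 8], 1]
    - [[0, 0, 0], [3, -1.5, 8], 1]
    - [[0, 0, 0], [3, -1.5, 8], 1]
    - [[0, 0, 0], [3, -1.5, 8], 1]

```text
time_s: 15.95
position: [0.4318, 0.363, 0.0212]
orientation: [0.0, 0.544, 0.839, 0.0]
contact_force: [-0.4, 0.7, 0.9]
finger_gap: 0.0469
```

Gripped (gap 46.9 mm). I'll lift it 40 mm and feel.

Request:
apply_moves:
  motion:
    - [[0, 0, 0], [0, 0, -5], 1]
    - [[0, 0, 0], [0, 0, -15], 1]
    - [[0, 0, 0], [0, 0, -28], 1]
    - [[0, 0, 0], [0, 0, -38], 1]
    - [[0, 0, 0], [0, 0, -40], 1]
    - [[0, 0, 0], [0, 0, -40], 1]
    - [[0, 0, 0], [0, 0, -40], 1]

```text
time_s: 16.82
position: [0.4312, 0.3626, 0.0608]
orientation: [-0.0, 0.544, 0.839, -0.0]
contact_force: [-0.6, 0.1, -3.1]
finger_gap: 0.047
```

Run:
```python
from h import *
from station import *
s=get_state();show(s)
c=camera("side"); a=cv2.resize(c["img"][160:240,240:340],None,fx=7.5,fy=7.5,interpolation=cv2.INTER_CUBIC); cv2.imwrite("pics/s11.png",a[:,:,::-1])
T=[];F=[]
for i in range(8): camera("wrist"); q=get_state();T.append(q["torque"]);F.append(q["contact_force"])
print(np.mean(T,0),np.std(T,0),np.mean(F,0))
Rm=Rq(s["orientation"]); 
tau=np.mean(T,0)-[-.046,-.083,.0065]; print("tool frame torque",Rm.inv().apply(tau), Rm.inv().apply(np.mean(T,0)))
W=np.array([0,0,-.4*9.81])
for sg in (1,-1): print(sg, Rm.inv().apply(np.cross(Rm.apply([sg*.027,0,0]),W)))
```

```text
t 16.82 p [0.4312 0.3626 0.0608] yaw 114.07 z [-0.001 -0.    -1.   ] F [-0.6  0.1 -3.1] T [-0.12 -0.17 -0.03] gap 0.047 q [0.58 0.5  1.75 0.   0.89 0.16]
[-0.10982725 -0.13261126  0.01041936] [0.02810735 0.03589421 0.02368892] [ 0.24614523 -0.22508271 -3.35565493]
tool frame torque [-0.0192714  -0.07851259 -0.00386564] [-0.07629903 -0.1543646  -0.01031328]
1 [ 2.38375303e-19 -1.05947975e-01  7.21886918e-05]
-1 [-2.38375303e-19  1.05947975e-01 -7.21886918e-05]
```

View pics/s11.png

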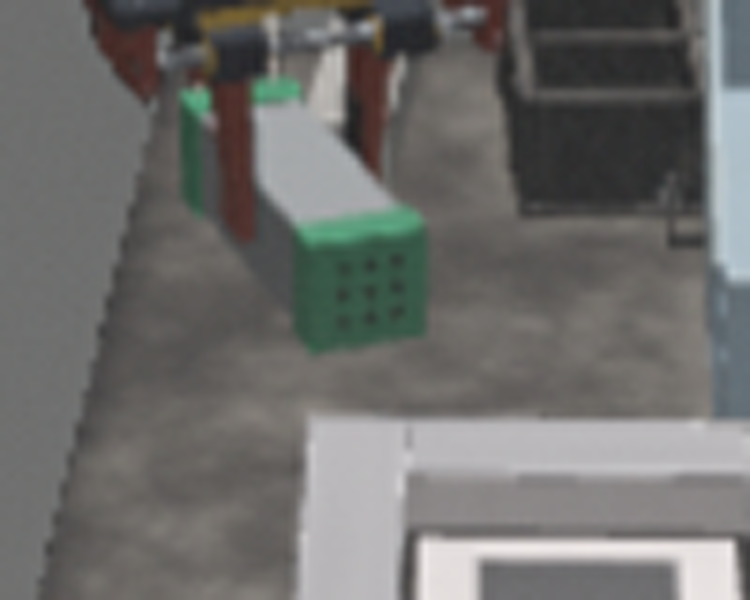

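The moment about the tool's y axis is about −0.08 to −0.15 N m, and +x heavy predicts −0.106, so the tool +x end (the far-left one) seems heavy. I'll set it down and regrip 47 mm toward the other end. The larger lever arm there will confirm or refute this.

Request:
apply_moves:
  motion:
    - [[0, 0, 0], [0, 0, 15], 1]
    - [[0, 0, 0], [0, 0, 30], 1]
    - [[0, 0, 0], [0, 0, 37], 1]
    - [[0, 0, 0], [0, 0, 39.5], 1]
    - [[0, 0, 0], [0, 0, 39.5], 1]
    - [[0, 0, 0], [0, 0, 39.5], -0.4]
    - [[0, 0, 0], [0, 0, 39.5], -0.4]
    - [[0, 0, 0], [-20, 0, 39.5], -0.4]
    - [[0, 0, 0], [-47, 0, 39.5], -0.4]
    - [[0, 0, 0], [-47, 0, 39.5], -0.4]

```text
time_s: 18.52
position: [0.4516, 0.3179, 0.0217]
orientation: [0.0, 0.545, 0.838, -0.0]
contact_force: [0.2, -0.0, -0.4]
finger_gap: 0.0612
```

Run:
```python
from h import *
from station import *
s=get_state();show(s)
T=[]
for i in range(8): camera("wrist"); q=get_state();T.append(q["torque"])
Rm=Rq(s["orientation"]); print(Rm.inv().apply(np.mean(T,0)))
c=camera("wrist"); cv2.imwrite("pics/w12.png",c["img"][:,:,::-1])
```

```text
t 18.52 p [0.4516 0.3179 0.0217] yaw 113.93 z [ 0. -0. -1.] F [ 0.2 -0.  -0.4] T [ 0.03 -0.09  0.01] gap 0.0612 q [ 0.49  0.55  1.8  -0.    0.79  0.07]
[-0.10094249 -0.05825449 -0.00436076]
```

View pics/w12.png

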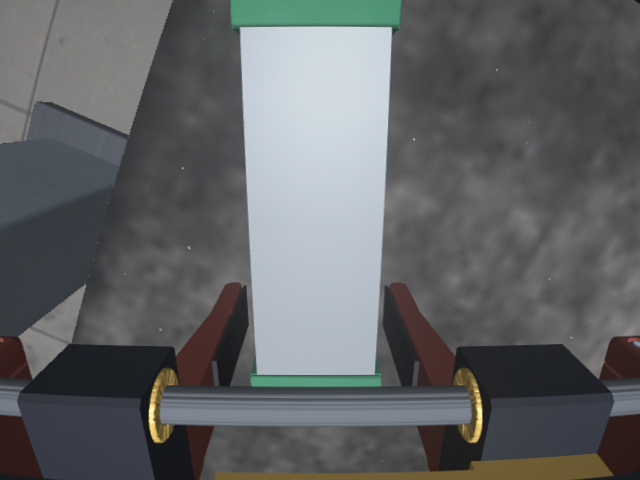

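Request:
apply_moves:
  motion:
    - [[0, 0, 0], [0, 0, 0], 1]
    - [[0, 0, 0], [0, 0, 0], 1]
    - [[0, 0, 0], [0, 0, 0], 1]
    - [[0, 0, 0], [0, 0, -4], 1]
    - [[0, 0, 0], [0, 0, -10], 1]
    - [[0, 0, 0], [0, 0, -20], 1]
    - [[0, 0, 0], [0, 0, -30], 1]
    - [[0, 0, 0], [0, 0, -40], 1]
    - [[0, 0, 0], [0, 0, -40], 1]
    - [[0, 0, 0], [0, 0, -40], 1]

```text
time_s: 20.23
position: [0.4506, 0.3198, 0.0616]
orientation: [-0.0, 0.544, 0.839, 0.0]
contact_force: [-0.5, -0.1, -3.8]
finger_gap: 0.0468
```

Run:
```python
from h import *
from station import *
s=get_state();show(s)
T=[];F=[]
for i in range(8): camera("wrist"); q=get_state();T.append(q["torque"]);F.append(q["contact_force"])
Rm=Rq(s["orientation"]); print(Rm.inv().apply(np.mean(T,0)),np.mean(F,0))
c=camera("wrist"); cv2.imwrite("pics/w13.png",c["img"][:,:,::-1])
c=camera("side"); a=cv2.resize(c["img"][150:240,220:340],None,fx=6.5,fy=6.5,interpolation=cv2.INTER_CUBIC); cv2.imwrite("pics/s13.png",a[:,:,::-1])
```

```text
t 20.23 p [0.4506 0.3198 0.0616] yaw 114.06 z [-0.  0. -1.] F [-0.5 -0.1 -3.8] T [-0.22 -0.17 -0.04] gap 0.0468 q [0.49 0.49 1.78 0.   0.88 0.07]
[-0.05931901 -0.29755755  0.01153414] [-0.02258709 -0.22241083 -3.63212521]
```

View pics/w13.png

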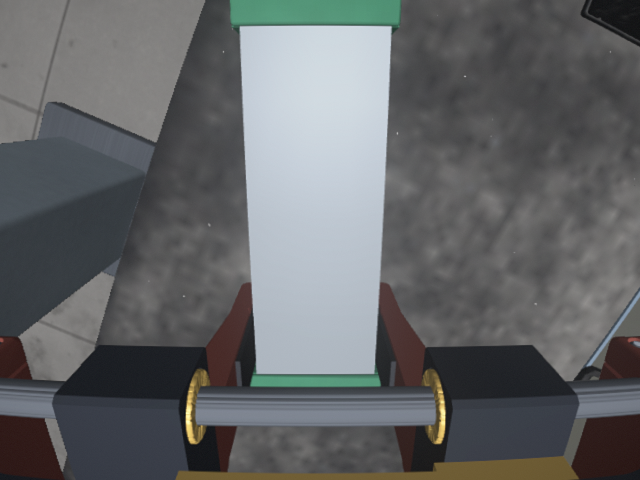

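View pics/s13.png

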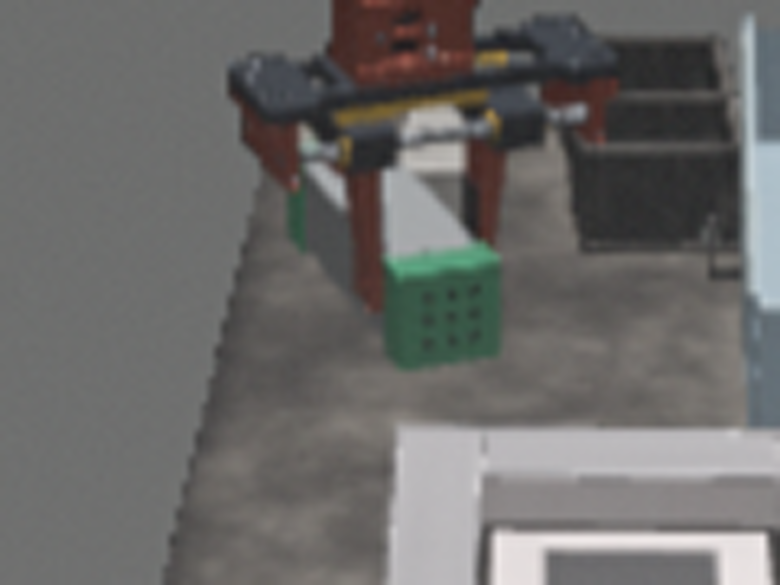

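The moment changed by −0.24 N m (about −0.28 expected if the +x end is heavy, −0.08 if not), so the tool +x end is the heavy one. The sleeve also held level with no slip. Next I'll check the arm's reach for a horizontal tool from logged joint data.

Run:
```python
from h import *
from station import *
from scipy.optimize import least_squares
w1=load("pics/w1.npy")["s"]; w9=load("pics/w9.npy")["s"]; s=get_state()
Q=[([-1.22613,.359508,1.511444,0,1.272494,-.11507],[.266,-.53703,.2218]),(w1["joint_positions"],w1["position"]),(w9["joint_positions"],w9["position"]),([.5707,.54733,1.76957,0,.82251,.15],[.4349,.3611,.0303]),(s["joint_positions"],s["position"])]
for q,p in Q:
    c,sn=np.cos(q[0]),np.sin(q[0]); print(c*p[0]+sn*p[1], -sn*p[0]+c*p[1], p[2], np.round(q,3), q[1]+q[2]+q[4])
def f(v):
    a,b,L2,L3=v; o=[]
    for q,p in Q:
        c,sn=np.cos(q[0]),np.sin(q[0]); r=c*p[0]+sn*p[1]
        o+=[a+L2*np.sin(q[1])+L3*np.sin(q[1]+q[2])-r, b+L2*np.cos(q[1])+L3*np.cos(q[1]+q[2])-p[2]]
    return o
r=least_squares(f,[0.1,.1,.4,.4]); print(r.x,np.abs(r.fun).max())
```

```text
0.5953231085324255 0.06890295601271312 0.2218 [-1.226  0.36   1.511  0.     1.272 -0.115] 3.143446
0.5548182733059767 0.06874577130696974 0.2224504940333994 [-0.221  0.301  1.599 -0.     1.242  1.319] 3.1424800634366052
0.5566686332692898 0.06923952161404648 0.20771840552824333 [5.880e-01 3.190e-01 1.612e+00 1.000e-03 1.214e+00 1.560e-01] 3.1444953463743284
0.5610522565708979 0.06893174447744255 0.0303 [0.571 0.547 1.77  0.    0.823 0.15 ] 3.13941
0.548322328072519 0.0689508473199685 0.06149520752694989 [0.492 0.488 1.776 0.    0.878 0.072] 3.141752818163739
[ 0.03979761 -0.02782071  0.40362058  0.4215097 ] 0.010862031874250722
```

Run:
```python
from h import *
from station import *
from scipy.optimize import least_squares
w1=load("pics/w1.npy")["s"]; w9=load("pics/w9.npy")["s"]; s=get_state()
Q=[([-1.22613,.359508,1.511444,0,1.272494,-.11507],[.266,-.53703,.2218]),(w1["joint_positions"],w1["position"]),(w9["joint_positions"],w9["position"]),([.5707,.54733,1.76957,0,.82251,.15],[.4349,.3611,.0303]),(s["joint_positions"],s["position"])]
def f(v):
    a,b,L2,L3,d=v; o=[]
    for q,p in Q:
        c,sn=np.cos(q[0]),np.sin(q[0]); r=c*p[0]+sn*p[1]; t=np.pi-q[4]
        o+=[a+L2*np.sin(q[1])+L3*np.sin(t+d)-r, b+L2*np.cos(q[1])+L3*np.cos(t+d)-p[2]]
    return o
r=least_squares(f,[0.1,.1,.4,.4,0]); print(r.x,np.abs(r.fun).max())
```

```text
[ 0.00085008 -0.12302924  0.61761276  0.44370751  0.2558525 ] 0.000796111833515023
```

Fitting the joint data gives an upper arm of about 0.62 m and a forearm of about 0.44 m. A fully horizontal forward tool is probably out of reach down at the bath. I'll lift and tilt a little so the data also fix the wrist model, then plan.

Request:
apply_moves:
  motion:
    - [[0, 0, 0], [0, 0, -30], 1]
    - [[0, 0, 0], [0, 0, -70], 1]
    - [[0.1, -0.1, 0], [0, 0, -110], 1]
    - [[0.2, -0.2, 0], [0, 0, -140], 1]
    - [[0.3, -0.3, 0], [0, 0, -150], 1]
    - [[0.3, -0.3, 0], [0, 0, -150], 1]
    - [[0.3, -0.3, 0], [0, 0, -150], 1]

```text
time_s: 21.6
position: [0.4501, 0.3196, 0.2107]
orientation: [0.043, 0.532, 0.82, -0.206]
contact_force: [0.1, -0.7, -3.0]
finger_gap: 0.0472
```

Run:
```python
from h import *
from station import *
import pickle
from scipy.optimize import least_squares
w1=load("pics/w1.npy")["s"]; w9=load("pics/w9.npy")["s"]; s=get_state(); show(s); print(s["orientation"])
S=[dict(joint_positions=np.array([-1.22613,.359508,1.511444,0,1.272494,-.11507]),position=np.array([.266,-.53703,.2218]),orientation=np.array([-.00092,.973696,.22785,-.0001])),w1,w9,s]
pickle.dump(S,open("S.pkl","wb"))
def fk(q,v,sg):
    h,L2,L3,d,e,Lt=v
    A=R.from_euler('z',q[0]); t=q[1]+q[2]
    w=np.array([L2*np.sin(q[1])+L3*np.sin(t+d),e,h+L2*np.cos(q[1])+L3*np.cos(t+d)])
    Ro=A*R.from_euler('y',t)*R.from_euler('z',sg*q[3])*R.from_euler('y',q[4])*R.from_euler('z',q[5]+np.pi/2)
    return A.apply(w)+Ro.apply([0,0,Lt]),Ro
for sg in (1,-1):
    for x in S: 
        print(sg, np.degrees((Rq(x["orientation"]).inv()*fk(x["joint_positions"],[0.2,.6,.4,.2,.07,.3],sg)[1]).magnitude()).round(2))
    f=lambda v:np.concatenate([fk(x["joint_positions"],v,sg)[0]-x["position"] for x in S])
    r=least_squares(f,[.2,.62,.44,.25,.07,.3]); print(r.x,np.abs(r.fun).max())
```

```text
t 21.6 p [0.4501 0.3196 0.2107] yaw 116.73 z [-0.148 -0.383 -0.912] F [ 0.1 -0.7 -3. ] T [ 0.18 -0.36 -0.06] gap 0.0472 q [ 0.64  0.52  1.35 -0.22  1.63  0.25]
[ 0.04327155  0.53183118  0.82039091 -0.20552839]
1 0.0
1 0.0
1 0.0
1 0.0
[0.26643753 0.61111023 0.44784864 0.25311566 0.0689008  0.38134512] 2.523358256900643e-06
-1 0.0
-1 0.05
-1 0.11
-1 25.24
[ 0.95641596 -0.40727517  0.90102648  0.36756526  0.05989811 -0.215875  ] 0.03616945682678596
```

```bash
cat >> h.py <<'E'
V=[0.26643753,0.61111023,0.44784864,0.25311566,0.0689008,0.38134512]
LIM=np.array([[-2.97,2.97],[-1.01,2.36],[.21,2.38],[-.96,4.11],[.2,2.71],[-2.98,2.98]])
def fk(q):
    h,L2,L3,d,e,Lt=V
    A=R.from_euler('z',q[0]); t=q[1]+q[2]
    el=np.array([L2*np.sin(q[1]),e,h+L2*np.cos(q[1])])
    w=np.array([L2*np.sin(q[1])+L3*np.sin(t+d),e,h+L2*np.cos(q[1])+L3*np.cos(t+d)])
    Ro=A*R.from_euler('y',t)*R.from_euler('z',q[3])*R.from_euler('y',q[4])*R.from_euler('z',q[5]+np.pi/2)
    return A.apply(w)+Ro.apply([0,0,Lt]),Ro,A.apply(w),A.apply(el)
def ik(p,Ro):
    h,L2,L3,d,e,Lt=V; out=[]
    w=np.array(p)-Ro.apply([0,0,Lt]); rho=np.hypot(w[0],w[1])
    if rho<e: return out
    q1=np.arctan2(w[1],w[0])-np.arcsin(e/rho); r=np.sqrt(rho**2-e**2); z=w[2]-h
    D=np.hypot(r,z); c=(D*D-L2**2-L3**2)/(2*L2*L3)
    if abs(c)>1: return out
    k=np.arccos(c); q3=k-d; q2=np.arctan2(r,z)-np.arctan2(L3*np.sin(k),L2+L3*np.cos(k))
    M=(R.from_euler('y',-(q2+q3))*R.from_euler('z',-q1)*Ro).as_matrix()
    q5=np.arccos(np.clip(M[2,2],-1,1))
    q4=np.arctan2(M[1,2],M[0,2]); q6=np.arctan2(M[2,1],-M[2,0])-np.pi/2
    for a in(0,1):
        if a: q5=-q5;q4+=np.pi;q6+=np.pi
        for n in(-2*np.pi,0,2*np.pi):
            for m in(-2*np.pi,0,2*np.pi):
                q=np.array([q1,q2,q3,q4+n,q5,q6+m])
                if np.all(q>LIM[:,0]) and np.all(q<LIM[:,1]): out.append(q)
    return out
def place_rot(psi,beta): # heavy end (tool+x side) down; sleeve vertical => for beta=90 tool x = down. beta: tilt of tool z from straight down toward azimuth psi
    # tool y horizontal
    dz=np.array([np.sin(beta)*np.cos(psi),np.sin(beta)*np.sin(psi),-np.cos(beta)])
    y=np.array([-np.sin(psi),np.cos(psi),0])   # for psi=0,beta=90: y=+Y, x=-Z
    x=np.cross(y,dz); return R.from_matrix(np.c_[x,y,dz])
E
python3 - <<'E'
from h import *
import pickle
S=pickle.load(open("S.pkl","rb"))
for s in S:
    print([np.abs(q-s["joint_positions"]).max().round(4) for q in ik(s["position"],Rq(s["orientation"]))])
bc=np.array([.557,-.0125]); th=np.radians(1.85); ey=np.array([-np.sin(th),np.cos(th)])
print(place_rot(0,np.pi/2).as_matrix().round(2))
for name,sg in(("L",1),("R",-1)):
  c=bc+sg*.039*ey
  for beta in (90,75,60,45,30):
    print(name,beta)
    for psi in range(-180,180,15):
      Ro=place_rot(np.radians(psi),np.radians(beta)); 
      p=np.r_[c,.158]
      for q in ik(p,Ro):
        _,_,w,el=fk(q); print("  ",psi,q.round(2),"wrist",w.round(2),"elbow",el.round(2))
E
```

```text
[np.float64(0.0)]
[np.float64(0.0)]
[np.float64(0.0)]
[np.float64(0.0)]
[[ 0.  0.  1.]
 [ 0.  1.  0.]
 [-1.  0.  0.]]
L 90
   -165 [ 0.06  1.28  0.73 -0.45  2.66  1.17] wrist [0.92 0.13 0.16] elbow [0.58 0.1  0.44]
   -150 [ 0.16  1.25  0.81 -0.67  2.54  0.99] wrist [0.89 0.22 0.16] elbow [0.56 0.16 0.46]
   -135 [ 0.27  1.2   0.94 -0.81  2.39  0.91] wrist [0.83 0.3  0.16] elbow [0.53 0.22 0.49]
   -120 [ 0.36  1.15  1.1  -0.92  2.22  0.91] wrist [0.75 0.36 0.16] elbow [0.5  0.26 0.52]
   45 [-0.89  1.04  2.21  1.47  1.56  1.47] wrist [ 0.29 -0.24  0.16] elbow [ 0.38 -0.37  0.58]
   60 [-0.84  0.99  1.99  1.26  1.62  1.73] wrist [ 0.37 -0.3   0.16] elbow [ 0.39 -0.33  0.6 ]
   75 [-0.76  0.99  1.77  1.1   1.75  1.91] wrist [ 0.46 -0.34  0.16] elbow [ 0.42 -0.3   0.6 ]
   90 [-0.67  1.02  1.56  0.98  1.91  2.02] wrist [ 0.56 -0.35  0.16] elbow [ 0.45 -0.27  0.59]
   105 [-0.57  1.07  1.36  0.87  2.08  2.1 ] wrist [ 0.65 -0.34  0.16] elbow [ 0.49 -0.23  0.56]
   120 [-0.47  1.13  1.17  0.78  2.25  2.12] wrist [ 0.75 -0.3   0.16] elbow [ 0.52 -0.19  0.53]
   135 [-0.37  1.18  1.    0.66
[... 14983 characters left out ...]
bow [ 0.23 -0.06  0.84]
   75 [-0.56  0.43  1.72  0.54  1.21  2.59] wrist [ 0.51 -0.24  0.49] elbow [ 0.25 -0.08  0.82]
   90 [-0.52  0.49  1.61  0.46  1.34  2.44] wrist [ 0.56 -0.24  0.49] elbow [ 0.28 -0.08  0.81]
   105 [-0.48  0.54  1.51  0.38  1.47  2.29] wrist [ 0.61 -0.24  0.49] elbow [ 0.31 -0.08  0.79]
   120 [-0.42  0.59  1.42  0.3   1.57  2.13] wrist [ 0.65 -0.22  0.49] elbow [ 0.34 -0.08  0.77]
   135 [-0.36  0.63  1.34  0.21  1.65  1.96] wrist [ 0.69 -0.19  0.49] elbow [ 0.36 -0.06  0.76]
   150 [-0.29  0.66  1.29  0.12  1.71  1.79] wrist [ 0.72 -0.15  0.49] elbow [ 0.38 -0.04  0.75]
   165 [-0.23  0.67  1.26  0.02  1.74  1.6 ] wrist [ 0.74 -0.1   0.49] elbow [ 0.39 -0.02  0.75]
```

Run:
```python
from h import *
from station import *
import pickle
t=load("pics/top0.npy"); s=load("pics/side0.npy")
def tri(a,b):
    o1,d1=ray(t,[a]);o2,d2=ray(s,[b]);d1=d1[0]/np.linalg.norm(d1);d2=d2[0]/np.linalg.norm(d2)
    A=np.c_[d1,-d2]; k=np.linalg.lstsq(A,o2-o1,rcond=None)[0]; p,q=o1+k[0]*d1,o2+k[1]*d2; return ((p+q)/2).round(3),np.linalg.norm(p-q).round(4)
print("tray",tri((511,243),(308,299)),tri((605,246),(301,388)))
print("box top front right",tri((340,194),(357,165)), "drawer", tri((340,222),(354,212)))
print(plane(t,[(340,122),(430,122)],0))
```

```text
tray (array([ 0.544, -0.327,  0.119]), np.float64(0.0069)) (array([ 0.537, -0.599,  0.109]), np.float64(0.0027))
box top front right (array([0.655, 0.131, 0.248]), np.float64(0.0125)) drawer (array([0.638, 0.13 , 0.098]), np.float64(0.0451))
[[ 0.94489004  0.12186478  0.        ]
 [ 0.9438693  -0.14668241  0.        ]]
```

Run:
```python
from h import *
from station import *
s=get_state(); print(s["joint_positions"].round(2))
for u in range(60,181,10):
  for b in (-45,):
    ud=np.array([np.cos(np.radians(u)),np.sin(np.radians(u)),0])
    p=np.array([.437,.355,.03])-.047*ud
    for q in ik(p,place_rot(np.radians(u+180),np.radians(b))):
        _,_,w,e=fk(q); print(u,b,q.round(2),"w",w.round(2),"e",e.round(2))
    for q in ik(p+[0,0,.15],place_rot(np.radians(u+180),0)):
        print("    down",q.round(2))
```

```text
[ 0.64  0.52  1.35 -0.22  1.63  0.25]
    down [ 0.52  0.29  1.74 -0.    1.12  1.04]
70 -45 [-0.03  0.67  2.34  1.75  0.75 -1.39] w [0.33 0.06 0.3 ] e [0.38 0.06 0.74]
    down [0.5  0.29 1.73 0.   1.12 0.85]
80 -45 [-0.07  0.66  2.22  1.42  0.79 -1.21] w [0.38 0.04 0.3 ] e [0.38 0.04 0.75]
    down [0.49 0.3  1.72 0.   1.12 0.67]
90 -45 [-0.07  0.67  2.1   1.17  0.87 -1.08] w [0.44 0.04 0.3 ] e [0.38 0.04 0.74]
    down [0.48 0.31 1.7  0.   1.13 0.48]
100 -45 [-0.05  0.69  1.97  0.98  0.98 -1.  ] w [0.49 0.04 0.3 ] e [0.39 0.05 0.74]
    down [0.48 0.32 1.69 0.   1.13 0.3 ]
110 -45 [-0.02  0.72  1.85  0.83  1.1  -0.97] w [0.55 0.06 0.3 ] e [0.41 0.06 0.73]
    down [0.48 0.33 1.67 0.   1.14 0.13]
120 -45 [ 0.02  0.76  1.72  0.72  1.21 -0.96] w [0.6  0.08 0.3 ] e [0.42 0.08 0.71]
    down [ 0.47  0.34  1.65  0.    1.15 -0.05]
130 -45 [ 0.07  0.79  1.6   0.63  1.33 -0.97] w [0.64 0.11 0.3 ] e [0.43 0.1  0.69]
    down [ 0.48  0.35  1.64  0.    1.15 -0.22]
140 -45 [ 0.12  0.83  1.49  0.55  1.44 -1.  ] w [0.68 0.15 0.3 ] e [0.44 0.12 0.68]
    down [ 0.48  0.36  1.62  0.    1.16 -0.39]
150 -45 [ 0.18  0.87  1.38  0.47  1.55 -1.05] w [0.71 0.2  0.3 ] e [0.45 0.15 0.66]
    down [ 0.49  0.37  1.6  -0.    1.17 -0.56]
160 -45 [ 0.23  0.91  1.28  0.4   1.64 -1.1 ] w [0.73 0.25 0.3 ] e [0.45 0.18 0.64]
    down [ 0.5   0.38  1.59 -0.    1.17 -0.73]
170 -45 [ 0.3   0.95  1.18  0.33  1.73 -1.17] w [0.75 0.3  0.3 ] e [0.45 0.21 0.62]
    down [ 0.51  0.39  1.57  0.    1.18 -0.89]
180 -45 [ 0.36  0.98  1.1   0.26  1.81 -1.25] w [0.75 0.35 0.3 ] e [0.45 0.24 0.61]
    down [ 0.52  0.4   1.56  0.    1.18 -1.05]
```

With the wrist model now exact (residual under 3 µm), the IK shows that a horizontal tool at the bath would bring the wrist close to the balance or the wall. Instead I'll set the sleeve down again and regrip it with the tool leaning 40° back over the light end. Standing it up then needs only a 50° lean, clear of everything.

Run:
```python
from h import *
from station import *
s=get_state()
rel(s["position"],Rq(s["orientation"]),[.4506,.3198,.0600],down(114.06))
rel(s["position"],Rq(s["orientation"]),[.4506,.3198,.0217],down(114.06))
```

```text
turn [-0.3, 0.299, 0.001] shift [43.6, 44.4, 137.3]
turn [-0.3, 0.299, 0.001] shift [54.7, 55.5, 172.2]
```

Request:
apply_moves:
  motion:
    - [[-0.15, 0.15, 0], [12, 12, 40], 1]
    - [[-0.3, 0.3, 0], [30, 30, 95], 1]
    - [[-0.3, 0.3, 0], [43.6, 44.4, 137.3], 1]
    - [[-0.3, 0.3, 0], [49, 50, 155], 1]
    - [[-0.3, 0.3, 0], [53, 54, 167], 1]
    - [[-0.3, 0.3, 0], [54.7, 55.5, 172.2], 1]
    - [[-0.3, 0.3, 0], [54.7, 55.5, 172.2], 1]
    - [[-0.3, 0.3, 0], [54.7, 55.5, 172.2], -0.6]
    - [[-0.3, 0.3, 0], [54.7, 55.5, 172.2], -0.6]
    - [[-0.3, 0.3, 0], [54.7, 55.5, 172.2], -0.6]

```text
time_s: 22.85
position: [0.4517, 0.3203, 0.0231]
orientation: [0.0, 0.544, 0.839, 0.001]
contact_force: [0.2, -0.4, -0.8]
finger_gap: 0.0699
```

Run:
```python
from h import *
from station import *
s=get_state();show(s)
Rt=place_rot(np.radians(114.06+180),np.radians(-40))
zt=Rt.apply([0,0,1]); print(zt)
p=np.array([.4379,.3481,.0214])
for k in (.10,0): print(k,[q.round(2) for q in ik(p-k*zt,Rt)]); rel(s["position"],Rq(s["orientation"]),p-k*zt,Rt)
# intermediate: check IK along a path
```

```text
t 22.85 p [0.4517 0.3203 0.0231] yaw 114.07 z [ 0.001  0.001 -1.   ] F [ 0.2 -0.4 -0.8] T [-0.01 -0.13 -0.02] gap 0.0699 q [0.49 0.55 1.8  0.   0.79 0.07]
[-0.26206006  0.58694159 -0.76604444]
0.1 [array([-0.01,  0.58,  1.77,  0.68,  1.21, -0.81])]
turn [0.001, 0.698, 0.001] shift [-33.3, -1.1, -74.9]
0 [array([ 0.1 ,  0.7 ,  1.84,  0.79,  1.03, -0.89])]
turn [0.001, 0.698, 0.001] shift [31.0, -1.2, 1.7]
```

Request:
apply_moves:
  motion:
    - [[0, 0, 0], [-5, -1, -40], -0.6]
    - [[0, 0.17, 0], [-20, -1, -75], -0.6]
    - [[0, 0.35, 0], [-33, -1, -75], -0.6]
    - [[0, 0.52, 0], [-33, -1, -75], -0.6]
    - [[0, 0.698, 0], [-33, -1, -75], -0.6]
    - [[0, 0.698, 0], [-33, -1, -75], -0.6]
    - [[0, 0.698, 0], [-33, -1, -75], -0.6]

```text
time_s: 23.72
position: [0.4636, 0.2893, 0.0975]
orientation: [-0.286, 0.512, 0.789, 0.185]
contact_force: [0.8, -0.0, 0.5]
finger_gap: 0.0704
```

Run:
```python
from h import *
from station import *
s=get_state();show(s)
Rt=place_rot(np.radians(114.06+180),np.radians(-40))
rel(s["position"],Rq(s["orientation"]),np.array([.4379,.3481,.0214]),Rt)
c=camera("wrist"); cv2.imwrite("pics/w14.png",c["img"][:,:,::-1]);c["s"]=s; np.save("pics/w14.npy",c,allow_pickle=True)
```

```text
t 23.73 p [0.4636 0.2893 0.0975] yaw 114.02 z [-0.262  0.585 -0.767] F [ 0.8 -0.   0.5] T [-0.28 -0.2   0.02] gap 0.0704 q [-0.    0.58  1.77  0.68  1.21 -0.81]
turn [-0.001, 0.002, -0.001] shift [0.4, 0.5, 99.5]
```

View pics/w14.png

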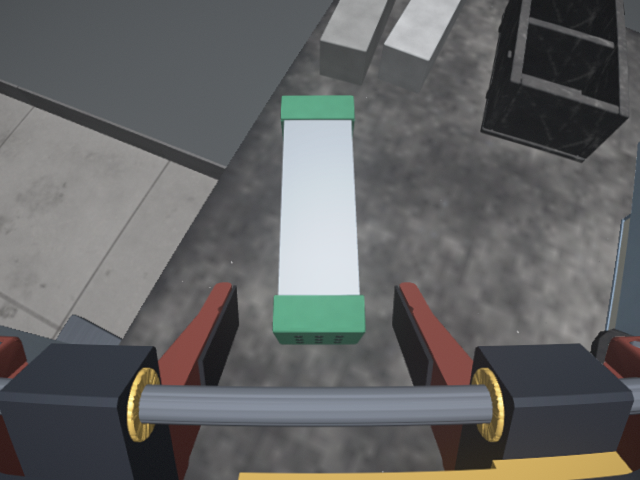

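Request:
apply_moves:
  motion:
    - [[0, 0, 0], [0.4, 0.5, 40], -0.6]
    - [[0, 0, 0], [0.4, 0.5, 70], -0.6]
    - [[0, 0, 0], [0.4, 0.5, 88], -0.6]
    - [[0, 0, 0], [0.4, 0.5, 96], -0.6]
    - [[0, 0, 0], [0.4, 0.5, 99.5], -0.6]
    - [[0, 0, 0], [0.4, 0.5, 99.5], -0.6]

```text
time_s: 24.52
position: [0.4386, 0.3481, 0.022]
orientation: [-0.287, 0.511, 0.789, 0.186]
contact_force: [0.2, -0.9, 0.5]
finger_gap: 0.0702
```

Run:
```python
from h import *
from station import *
s=get_state();show(s)
c=camera("wrist"); cv2.imwrite("pics/w15.png",c["img"][:,:,::-1])
c=camera("side"); a=cv2.resize(c["img"][130:240,220:370],None,fx=5.2,fy=5.2,interpolation=cv2.INTER_CUBIC); cv2.imwrite("pics/s15.png",a[:,:,::-1])
```

```text
t 24.52 p [0.4386 0.3481 0.022 ] yaw 114.11 z [-0.261  0.587 -0.766] F [ 0.2 -0.9  0.5] T [-0.25 -0.22 -0.02] gap 0.0702 q [ 0.1   0.7   1.84  0.79  1.03 -0.89]
```

View pics/w15.png

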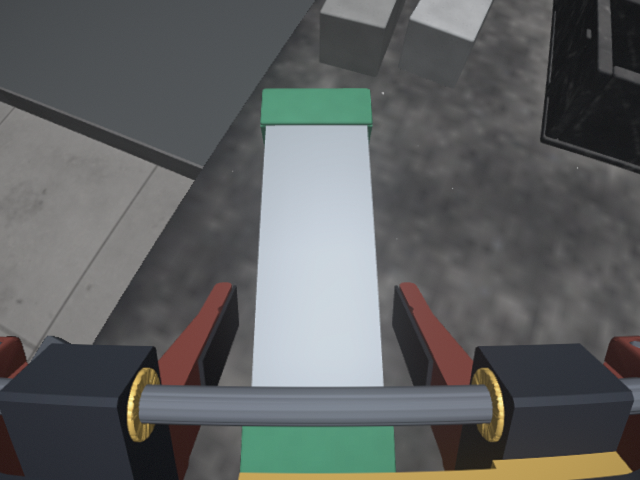

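View pics/s15.png

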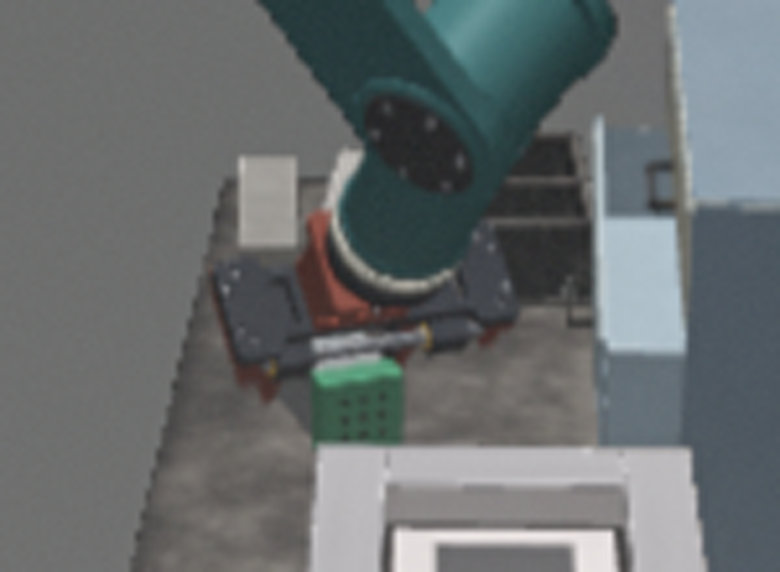

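Fingers clear and the force reads zero. I'll close and lift 150 mm straight up.

Request:
apply_moves:
  motion:
    - [[0, 0, 0], [0, 0, 0], 1]
    - [[0, 0, 0], [0, 0, 0], 1]
    - [[0, 0, 0], [0, 0, 0], 1]
    - [[0, 0, 0], [0, 0, 0], 1]
    - [[0, 0, 0], [3.2, 0, -3.8], 1]
    - [[0, 0, 0], [9.6, 0, -11.5], 1]
    - [[0, 0, 0], [25.7, 0, -30.6], 1]
    - [[0, 0, 0], [51.4, 0, -61.3], 1]
    - [[0, 0, 0], [77.1, 0, -91.9], 1]
    - [[0, 0, 0], [96.4, 0, -114.9], 1]
    - [[0, 0, 0], [96.4, 0, -114.9], 1]

```text
time_s: 26.0
position: [0.439, 0.3483, 0.1736]
orientation: [-0.285, 0.511, 0.789, 0.187]
contact_force: [-0.7, 0.0, -4.5]
finger_gap: 0.0466
```

Run:
```python
from h import *
from station import *
s=get_state();show(s)
c=camera("wrist"); cv2.imwrite("pics/w16.png",c["img"][:,:,::-1])
bc=np.array([.557,-.0125]); th=np.radians(1.85); ey=np.array([-np.sin(th),np.cos(th)])
cL=bc+.039*ey; cR=bc-.039*ey; print(cL,cR)
def pr(psi,b): return place_rot(np.radians(psi),np.radians(b))
q=s["joint_positions"]
def chk(P,psis,bs,n):
    global q
    for k in np.linspace(0,1,n)[1:]:
        p=P[0]+(P[1]-P[0])*k; o=ik(p,pr(psis[0]+(psis[1]-psis[0])*k,bs[0]+(bs[1]-bs[0])*k))
        if not o: print("NO IK",k); continue
        qq=min(o,key=lambda x:np.abs(x-q).max()); print(round(k,2),qq.round(2),"d",np.abs(qq-q).max().round(2)); q=qq
p0=s["position"]; pA=np.array([.44,.33,.25]); pB=np.array([.50,.03,.28]); 
chk([p0,pA],[-66,-66],[-40,0],4)
chk([pA,pB],[-66,-268.15],[0,0],10)
for c in (cL,cR):
    q0=q.copy(); pC=np.r_[c,.25]; print("C"); chk([pB,pC],[-268.15]*2,[0,50],4); chk([pC,np.r_[c,.122]],[-268.15]*2,[50,50],3); q=q0
```

```text
t 26.0 p [0.439  0.3483 0.1736] yaw 114.31 z [-0.259  0.587 -0.767] F [-0.7  0.  -4.5] T [-0.8  -0.52  0.04] gap 0.0466 q [ 0.1   0.45  1.76  0.69  1.26 -0.65]
[0.55574096 0.02647967] [ 0.55825904 -0.05147967]
0.33 [ 0.22  0.34  1.71  0.49  1.22 -0.4 ] d 0.26
0.67 [ 0.37  0.28  1.65  0.25  1.23 -0.14] d 0.26
1.0 [0.52 0.26 1.58 0.   1.3  0.1 ] d 0.25
0.11 [ 0.46  0.24  1.61 -0.    1.3   0.43] d 0.33
0.22 [ 0.39  0.22  1.63 -0.    1.3   0.76] d 0.33
0.33 [0.33 0.2  1.64 0.   1.3  1.09] d 0.33
0.44 [ 0.26  0.19  1.65 -0.    1.3   1.41] d 0.33
0.56 [ 0.19  0.17  1.66 -0.    1.31  1.74] d 0.32
0.67 [0.13 0.17 1.66 0.   1.32 2.06] d 0.32
0.78 [0.06 0.16 1.66 0.   1.32 2.38] d 0.32
0.89 [-0.01  0.16  1.65 -0.    1.33  2.71] d 0.32
NO IK 1.0
C
0.33 [-0.28  0.23  1.62  0.28  1.39  2.76] d 0.28
0.67 [-0.44  0.35  1.6   0.51  1.5   2.55] d 0.23
1.0 [-0.55  0.5   1.57  0.7   1.63  2.39] d 0.18
0.5 [-0.55  0.58  1.62  0.69  1.53  2.31] d 0.1
1.0 [-0.55  0.67  1.65  0.7   1.44  2.23] d 0.09
C
0.33 [-0.33  0.23  1.61  0.28  1.41  2.72] d 0.32
0.67 [-0.52  0.37  1.56  0.49  1.55  2.49] d 0.23
1.0 [-0.65  0.55  1.48  0.65  1.72  2.35] d 0.18
0.5 [-0.65  0.63  1.52  0.64  1.62  2.28] d 0.1
1.0 [-0.65  0.71  1.55  0.64  1.53  2.21] d 0.09
```

View pics/w16.png

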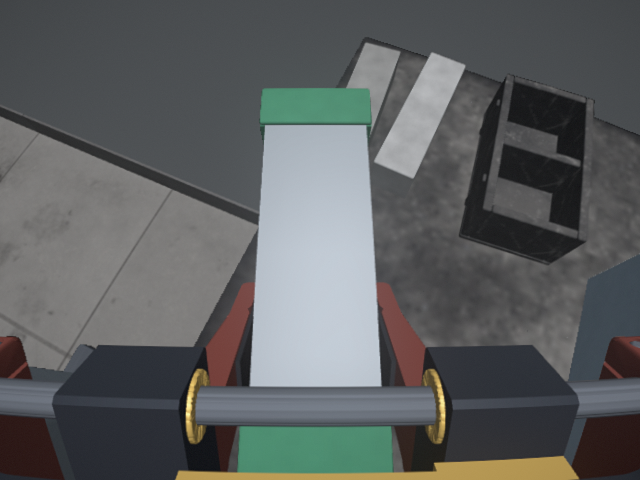

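The sleeve is held with no slip (heavy-end cap at row 90, same as before closing). Next I'll swing the tool upright and turn it toward the bath.

Run:
```python
from h import *
from station import *
s=get_state()
def pr(psi,b): return place_rot(np.radians(psi),np.radians(b))
p0,R0=s["position"],Rq(s["orientation"])
pA,RA=[.44,.33,.25],pr(-66,0); pB1,RB1=[.47,.18,.27],pr(-167,0); pB2,RB2=[.50,.03,.28],pr(-268.15,17)
rel(p0,R0,pA,RA); rel(np.array(pA),RA,pB1,RB1); rel(np.array(pB1),RB1,pB2,RB2)
```

```text
turn [0.001, -0.697, 0.002] shift [36.9, -5.5, -70.9]
turn [0.0, 0.0, 1.763] shift [-149.2, -33.6, -20.0]
turn [0.262, -0.215, 1.751] shift [-4.5, 152.9, -10.0]
```

Request:
apply_moves:
  motion:
    - [[0, -0.1, 0], [12, -1, -24], 1]
    - [[0, -0.25, 0], [24, -3, -47], 1]
    - [[0, -0.42, 0], [37, -5.5, -71], 1]
    - [[0, -0.58, 0], [37, -5.5, -71], 1]
    - [[0, -0.697, 0], [37, -5.5, -71], 1]
    - [[0, -0.697, 0], [37, -5.5, -71], 1]

```text
time_s: 26.8
position: [0.4376, 0.3315, 0.2478]
orientation: [-0.002, 0.542, 0.84, -0.001]
contact_force: [-0.1, 0.9, -4.5]
finger_gap: 0.0465
```

Request:
apply_moves:
  motion:
    - [[0, 0, 0.1], [-15, -3, -2], 1]
    - [[0, 0, 0.28], [-30, -7, -4], 1]
    - [[0, 0, 0.46], [-45, -10, -6], 1]
    - [[0, 0, 0.64], [-60, -13, -8], 1]
    - [[0, 0, 0.82], [-75, -17, -10], 1]
    - [[0, 0, 1.0], [-90, -20, -12], 1]
    - [[0, 0, 1.18], [-105, -24, -14], 1]
    - [[0, 0, 1.36], [-120, -27, -16], 1]
    - [[0, 0, 1.54], [-135, -30, -18], 1]
    - [[0, 0, 1.68], [-145, -33, -20], 1]
    - [[0, 0, 1.763], [-149, -33.6, -20], 1]
    - [[0, 0, 1.763], [-149, -33.6, -20], 1]

```text
time_s: 28.3
position: [0.4693, 0.1792, 0.268]
orientation: [-0.001, 0.994, 0.113, -0.002]
contact_force: [0.6, -0.6, -2.7]
finger_gap: 0.0468
```

Run:
```python
from h import *
from station import *
s=get_state();show(s)
def pr(psi,b): return place_rot(np.radians(psi),np.radians(b))
p0,R0=s["position"],Rq(s["orientation"])
pB2,RB2=[.50,.03,.28],pr(-268.15,17); rel(p0,R0,pB2,RB2)
for k in np.linspace(.1,1,10):
    rv=(R0.inv()*RB2).as_rotvec()*k; o=ik(p0+(np.array(pB2)-p0)*k,R0*R.from_rotvec(rv)); print([x.round(2) for x in o])
```

```text
t 28.3 p [0.4693 0.1792 0.268 ] yaw 12.99 z [-0.005  0.002 -1.   ] F [ 0.6 -0.6 -2.7] T [0.01 0.12 0.04] gap 0.0468 q [0.22 0.18 1.65 0.   1.32 1.57]
turn [0.263, -0.209, 1.75] shift [-3.7, 152.3, -12.5]
[array([0.17, 0.18, 1.64, 0.03, 1.34, 1.69])]
[array([0.12, 0.19, 1.63, 0.06, 1.36, 1.8 ])]
[array([0.07, 0.19, 1.63, 0.09, 1.38, 1.92])]
[array([0.01, 0.19, 1.63, 0.12, 1.4 , 2.03])]
[array([-0.04,  0.2 ,  1.62,  0.15,  1.41,  2.15])]
[array([-0.09,  0.2 ,  1.62,  0.18,  1.41,  2.27])]
[array([-0.15,  0.2 ,  1.63,  0.2 ,  1.42,  2.39])]
[array([-0.2 ,  0.2 ,  1.63,  0.23,  1.42,  2.51])]
[array([-0.25,  0.19,  1.64,  0.26,  1.42,  2.63])]
[array([-0.3 ,  0.19,  1.64,  0.28,  1.41,  2.75])]
```

Request:
apply_moves:
  motion:
    - [[0.016, -0.013, 0.105], [0, 9, -1], 1]
    - [[0.042, -0.033, 0.28], [0, 24, -2], 1]
    - [[0.068, -0.054, 0.455], [-1, 39, -3], 1]
    - [[0.095, -0.075, 0.63], [-1, 55, -4], 1]
    - [[0.121, -0.096, 0.805], [-2, 70, -6], 1]
    - [[0.147, -0.117, 0.98], [-2, 85, -7], 1]
    - [[0.174, -0.138, 1.155], [-2, 100, -8], 1]
    - [[0.2, -0.159, 1.33], [-3, 116, -10], 1]
    - [[0.226, -0.18, 1.505], [-3, 131, -11], 1]
    - [[0.25, -0.199, 1.66], [-4, 145, -12], 1]
    - [[0.263, -0.209, 1.75], [-4, 152, -12.5], 1]
    - [[0.263, -0.209, 1.75], [-4, 152, -12.5], 1]

```text
time_s: 29.8
position: [0.5003, 0.0307, 0.2812]
orientation: [-0.104, 0.711, -0.687, -0.105]
contact_force: [-0.0, -0.3, -4.2]
finger_gap: 0.0473
```

Run:
```python
from h import *
from station import *
s=get_state();show(s)
t=camera("top"); cv2.imwrite("pics/t17.png",t["img"][:,:,::-1]); np.save("pics/t17.npy",t,allow_pickle=True)
a=cv2.resize(t["img"][190:300,325:460],None,fx=5.5,fy=5.5,interpolation=cv2.INTER_CUBIC); cv2.imwrite("pics/t17c.png",a[:,:,::-1])
c=camera("side"); cv2.imwrite("pics/s17.png",c["img"][:,:,::-1])
```

```text
t 29.8 p [0.5003 0.0307 0.2812] yaw -87.97 z [-0.006  0.292 -0.956] F [-0.  -0.3 -4.2] T [-0.08 -0.03 -0.02] gap 0.0473 q [-0.3   0.19  1.64  0.29  1.41  2.75]
```

View pics/t17.png

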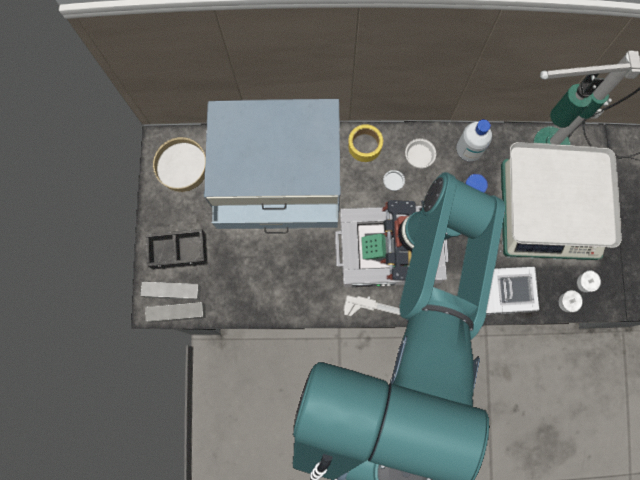

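View pics/s17.png

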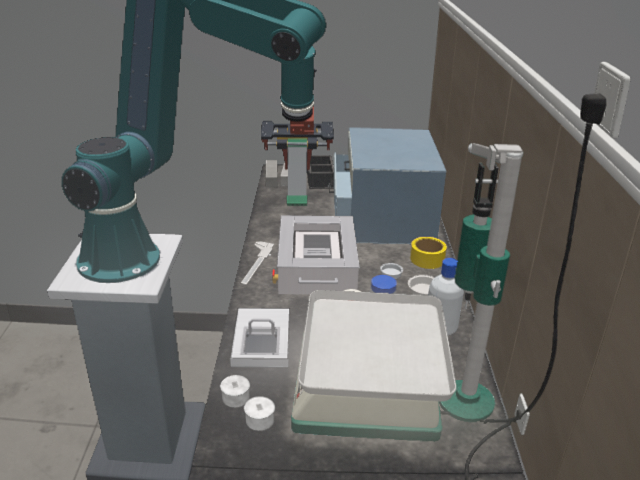

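The sleeve hangs heavy-end down over the bath at about (298,170) in the side view, and the hatch is undisturbed at (262,337). I'll lean to 50° above the left bay.

Run:
```python
from h import *
from station import *
s=get_state()
RC=place_rot(np.radians(91.85),np.radians(50)); rel(s["position"],Rq(s["orientation"]),[.5556,.0305,.26],RC)
```

```text
turn [-0.002, -0.576, 0.006] shift [9.2, -55.1, 20.0]
```

Request:
apply_moves:
  motion:
    - [[0, -0.1, 0], [2, -12, 4], 1]
    - [[0, -0.25, 0.002], [4, -26, 9], 1]
    - [[0, -0.4, 0.004], [7, -40, 15], 1]
    - [[0, -0.52, 0.006], [9, -52, 19], 1]
    - [[0, -0.576, 0.006], [9.2, -55.1, 20], 1]
    - [[0, -0.576, 0.006], [9.2, -55.1, 20], 1]
    - [[0, -0.576, 0.006], [9.2, -55.1, 20], 1]

```text
time_s: 30.78
position: [0.5557, 0.0309, 0.261]
orientation: [-0.294, 0.651, -0.631, -0.301]
contact_force: [-1.2, 0.7, -3.7]
finger_gap: 0.0468
```

Run:
```python
from h import *
from station import *
s=get_state();show(s)
t=camera("top"); np.save("pics/t18.npy",t,allow_pickle=True)
a=cv2.resize(t["img"][190:300,325:460],None,fx=5.5,fy=5.5,interpolation=cv2.INTER_CUBIC); cv2.imwrite("pics/t18c.png",a[:,:,::-1])
c=camera("side"); np.save("pics/s18.npy",c,allow_pickle=True); a=cv2.resize(c["img"][120:270,230:400],None,fx=4,fy=4,interpolation=cv2.INTER_CUBIC); cv2.imwrite("pics/s18.png",a[:,:,::-1])
w=camera("wrist"); cv2.imwrite("pics/w18.png",w["img"][:,:,::-1])
```

```text
t 30.77 p [0.5557 0.0309 0.261 ] yaw -88.1 z [-0.021  0.764 -0.645] F [-1.2  0.7 -3.7] T [-0.73 -0.09 -0.02] gap 0.0468 q [-0.54  0.48  1.57  0.7   1.64  2.41]
```

View pics/t18c.png

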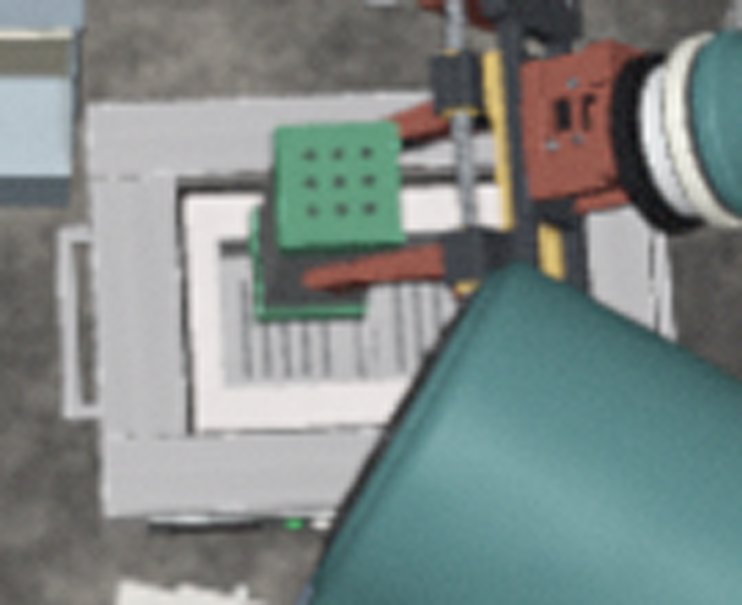

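View pics/s18.png

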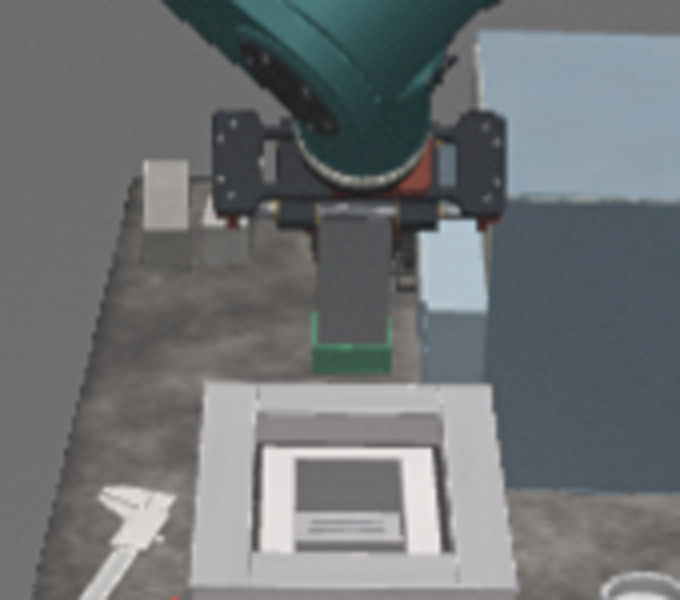

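View pics/w18.png

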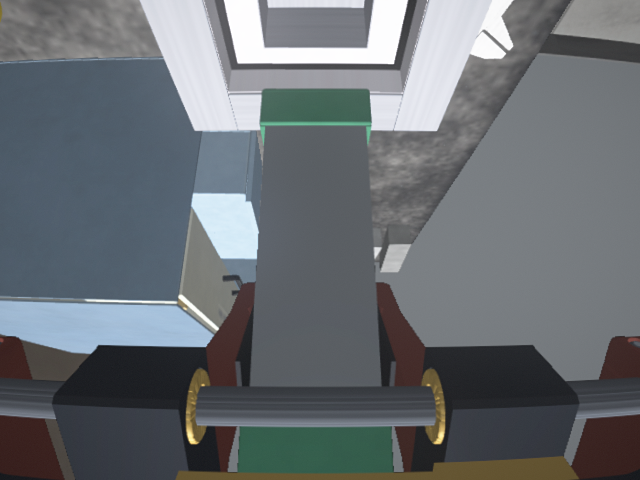

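Run:
```python
from h import *
t=load("pics/t18.npy"); s=load("pics/s18.npy")
f=lambda L,o,k:(np.array(L)+.5)/k-.5+np.array(o)
P=plane(t,f([(275,128),(398,122),(406,242),(280,250)],(325,190),5.5),.3287); print(P.mean(0),np.linalg.norm(P[0]-P[1]),np.linalg.norm(P[1]-P[2]))
# bottom cap lower edges: corner near-left (258,318) and near-right (363,318) 
B=plane(t,f([(258,318),(363,318)],(325,190),5.5),.161); print("bottom front edge",B)
print("exp top", [.5557+.004*.02,.0309-.004])
```

```text
[0.55294298 0.02705291 0.3287    ] 0.05193223468667514 0.05178519336427579
bottom front edge [[0.5311016  0.05056502 0.161     ]
 [0.53055483 0.0016307  0.161     ]]
exp top [0.5557799999999999, 0.0269]
```

Top cap centre (0.553, 0.027), bottom about (0.557, 0.026): upright and centred on the left bay (0.5557, 0.0265). Now lowering.

Request:
apply_moves:
  motion:
    - [[0, 0, 0], [8, 0, 6.5], 1]
    - [[0, 0, 0], [21, 0, 17.5], 1]
    - [[0, 0, 0], [37, 0, 31], 1]
    - [[0, 0, 0], [52, 0, 43.5], 1]
    - [[0, 0, 0], [67, 0, 56], 1]
    - [[0, 0, 0], [80, 0, 67], 1]
    - [[0, 0, 0], [90, 0, 75.5], 1]
    - [[0, 0, 0], [96, 0, 80.5], 1]
    - [[0, 0, 0], [99, 0, 83], 1]
    - [[0, 0, 0], [99, 0, 83], 1]

```text
time_s: 32.17
position: [0.5562, 0.03, 0.1313]
orientation: [-0.295, 0.65, -0.632, -0.302]
contact_force: [-0.7, 0.0, -2.8]
finger_gap: 0.0469
```

Run:
```python
from h import *
from station import *
s=get_state();show(s)
t=camera("top"); np.save("pics/t19.npy",t,allow_pickle=True)
a=cv2.resize(t["img"][190:300,325:460],None,fx=5.5,fy=5.5,interpolation=cv2.INTER_CUBIC); cv2.imwrite("pics/t19c.png",a[:,:,::-1])
c=camera("side"); a=cv2.resize(c["img"][120:270,230:400],None,fx=4,fy=4,interpolation=cv2.INTER_CUBIC); cv2.imwrite("pics/s19.png",a[:,:,::-1])
```

```text
t 32.17 p [0.5562 0.03   0.1313] yaw -88.25 z [-0.021  0.765 -0.644] F [-0.7  0.  -2.8] T [-0.7  -0.02  0.04] gap 0.0469 q [-0.55  0.65  1.65  0.71  1.45  2.25]
```

View pics/s19.png

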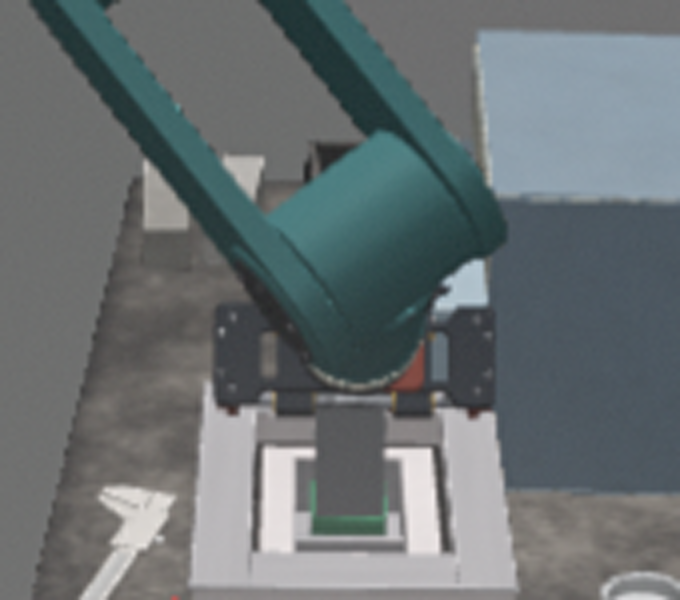

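View pics/t19c.png

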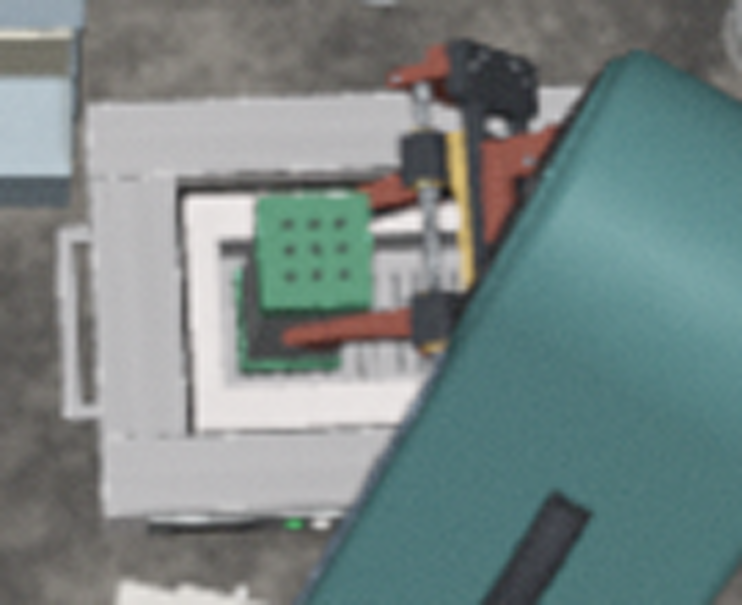

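The base is inside the left bay (cap at 238–340 in the crop, bay edge at 222). I'll lower the last 9 mm slowly.

Request:
apply_moves:
  motion:
    - [[0, 0, 0], [1.5, 0, 1.3], 1]
    - [[0, 0, 0], [3.1, 0, 2.6], 1]
    - [[0, 0, 0], [4.6, 0, 3.9], 1]
    - [[0, 0, 0], [5.7, 0, 4.8], 1]
    - [[0, 0, 0], [6.5, 0, 5.5], 1]
    - [[0, 0, 0], [6.5, 0, 5.5], 1]

```text
time_s: 33.02
position: [0.556, 0.0301, 0.1226]
orientation: [-0.295, 0.65, -0.632, -0.302]
contact_force: [0.2, -0.2, -3.7]
finger_gap: 0.0467
```

Request:
apply_moves:
  motion:
    - [[0, 0, 0], [0.8, 0, 0.6], 1]
    - [[0, 0, 0], [1.5, 0, 1.3], 1]
    - [[0, 0, 0], [1.5, 0, 1.3], 1]
    - [[0, 0, 0], [1.5, 0, 1.3], 1]

```text
time_s: 33.52
position: [0.5561, 0.0301, 0.1213]
orientation: [-0.295, 0.65, -0.631, -0.302]
contact_force: [-1.8, -2.5, 5.2]
finger_gap: 0.0469
```

The sleeve touched down: the force swung from −3.7 to +5.2 N at TCP z 0.1213. I'll release it and back out along the tool axis.

Request:
apply_moves:
  motion:
    - [[0, 0, 0], [-0.6, 0, -0.5], 1]
    - [[0, 0, 0], [-0.6, 0, -0.5], 0.0]
    - [[0, 0, 0], [-0.6, 0, -0.5], -0.6]
    - [[0, 0, 0], [-0.6, 0, -0.5], -0.6]
    - [[0, 0, 0], [-0.6, 0, -0.5], -0.6]
    - [[0, 0, 0], [-0.6, 0, -20], -0.6]
    - [[0, 0, 0], [-0.6, 0, -50], -0.6]
    - [[0, 0, 0], [-0.6, 0, -90], -0.6]
    - [[0, 0, 0], [-0.6, 0, -130], -0.6]
    - [[0, 0, 0], [-0.6, 0, -130], -0.6]

```text
time_s: 34.78
position: [0.5604, -0.0726, 0.2068]
orientation: [-0.295, 0.651, -0.632, -0.299]
contact_force: [-0.5, 0.2, -0.2]
finger_gap: 0.0704
```

Run:
```python
from h import *
from station import *
s=get_state();show(s)
t=camera("top"); np.save("pics/t20.npy",t,allow_pickle=True)
a=cv2.resize(t["img"][190:300,325:460],None,fx=5.5,fy=5.5,interpolation=cv2.INTER_CUBIC); cv2.imwrite("pics/t20c.png",a[:,:,::-1])
c=camera("side"); np.save("pics/s20.npy",c,allow_pickle=True);a=cv2.resize(c["img"][120:270,230:400],None,fx=4,fy=4,interpolation=cv2.INTER_CUBIC); cv2.imwrite("pics/s20.png",a[:,:,::-1])
w=camera("wrist"); cv2.imwrite("pics/w20.png",w["img"][:,:,::-1])
```

```text
t 34.77 p [ 0.5604 -0.0726  0.2068] yaw -88.11 z [-0.016  0.762 -0.647] F [-0.5  0.2 -0.2] T [-0.27 -0.04 -0.03] gap 0.0704 q [-0.67  0.61  1.48  0.63  1.67  2.3 ]
```

View pics/s20.png

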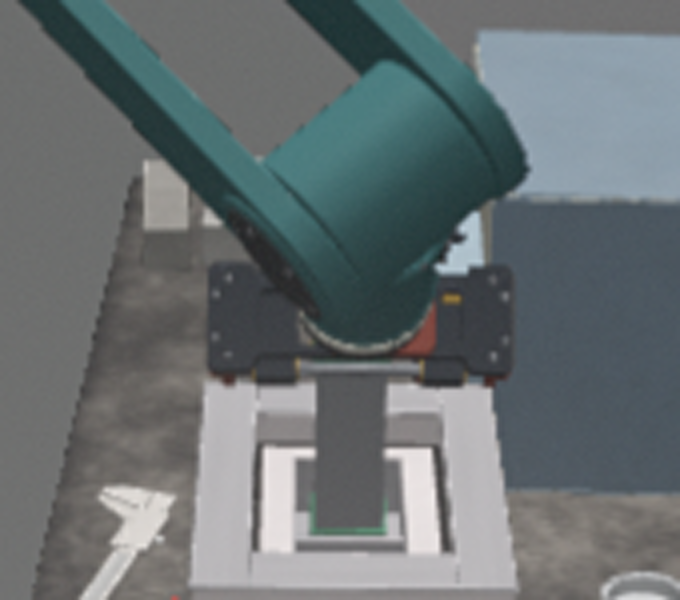

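View pics/t20c.png

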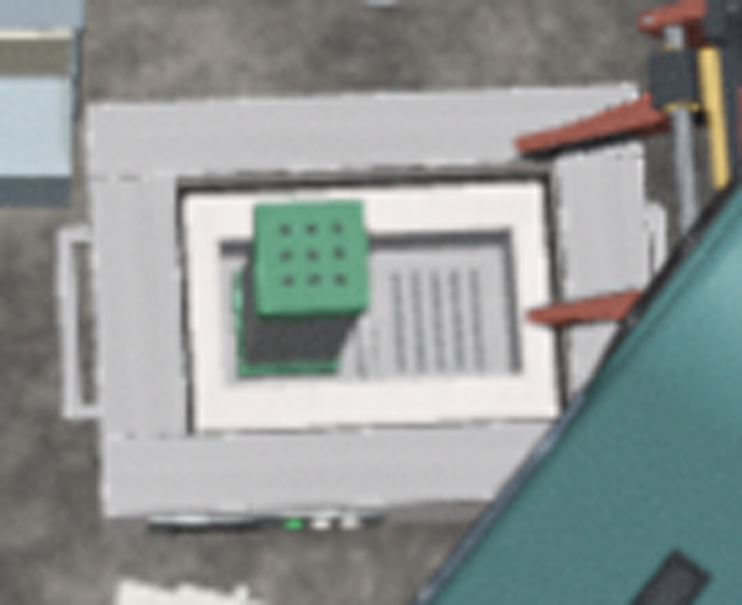

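View pics/w20.png

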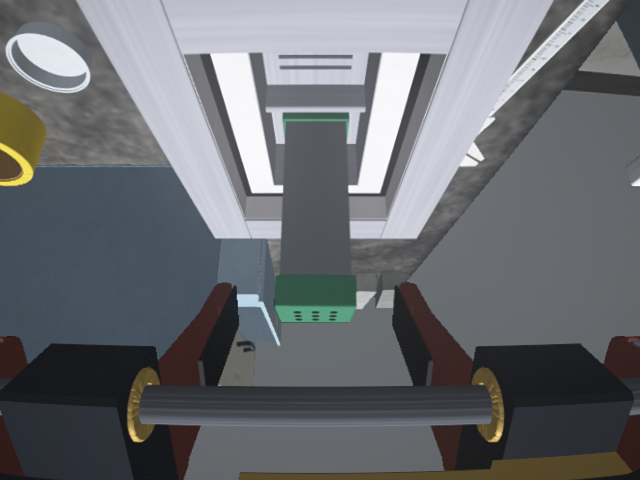

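Request:
apply_moves:
  motion:
    - [[0, 0, 0], [0, 0, -30], -0.6]
    - [[0, 0, 0], [-20, 0, -60], -0.6]
    - [[0, 0, 0], [-40, 0, -80], -0.6]
    - [[0, 0, 0], [-40, 0, -80], -0.6]

```text
time_s: 35.42
position: [0.56, -0.1039, 0.2878]
orientation: [-0.295, 0.651, -0.631, -0.302]
contact_force: [0.1, 0.5, -0.6]
finger_gap: 0.0704
```

Run:
```python
from h import *
from station import *
s=get_state();show(s)
t=camera("top"); c=camera("side"); cv2.imwrite("pics/s21.png",c["img"][:,:,::-1]); cv2.imwrite("pics/t21.png",t["img"][:,:,::-1])
f=lambda L,o,k:(np.array(L)+.5)/k-.5+np.array(o)
P=plane(t,f([(256,203),(364,199),(369,308),(258,316)],(325,190),5.5),.19); print("top",P.mean(0),np.linalg.norm(P[0]-P[1]),np.linalg.norm(P[1]-P[2]))
B=plane(t,f([(240,375),(338,372)],(325,190),5.5),.022); print("bottom front edge",B)
a=np.concatenate([t["img"][190:300,325:460],t["img"][240:350,440:575]],1); cv2.imwrite("pics/t21c.png",cv2.resize(a,None,fx=2.9,fy=2.9,interpolation=cv2.INTER_CUBIC)[:,:,::-1])
```

```text
t 35.42 p [ 0.56   -0.1039  0.2878] yaw -88.1 z [-0.021  0.764 -0.645] F [ 0.1  0.5 -0.6] T [-0.24 -0.02  0.05] gap 0.0704 q [-0.71  0.55  1.37  0.63  1.83  2.37]
top [0.55371162 0.02726043 0.19      ] 0.04983520221883779 0.05122481072713467
bottom front edge [[0.53039723 0.05025899 0.022     ]
 [0.53136136 0.00064431 0.022     ]]
```

View pics/s21.png

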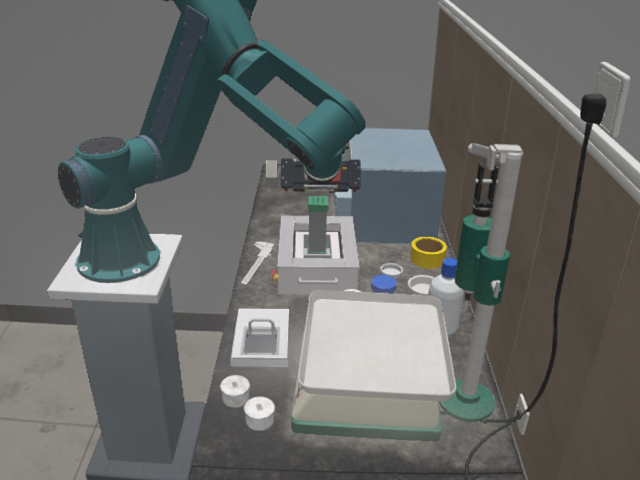

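View pics/t21.png

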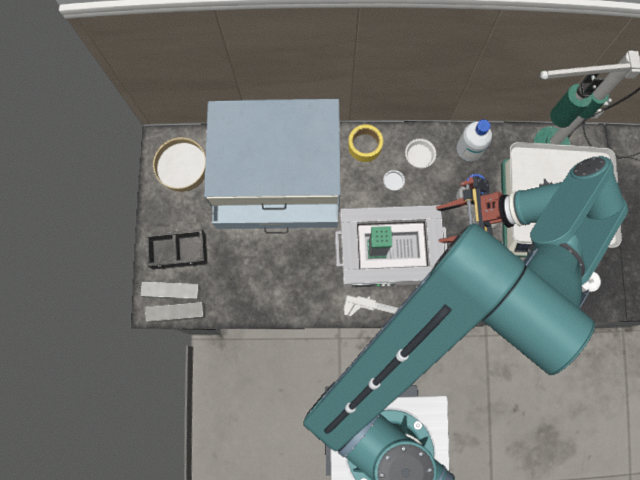

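The sleeve stands alone in the left bay, the hatch lies flat at (262,337) in the side view, and the tool is clear. Handing in.

Run:
```python
from station import *
print(hand_in())
```

```text
the job is handed in; nothing more can be done
None
```

I flipped up the ring pull with the hatch still in the deck, then lifted the hatch out and laid it flat and right side up on the bench, at about (0.44, −0.335). The sleeve is standing in the left bay with its heavy end down. I handed the job in at about 35.5 s; the station reports no verdict.

**Heavy end:** I felt the sleeve twice. Lifted at its middle, the moment about the jaw axis was −0.08 N m against the reading before the lift (−0.106 expected). Lifted near the other end, it changed by −0.24 N m (−0.28 expected, or −0.08 if I had the wrong end). Both point to the end that was at the far left. The readings are noisy, but the sign never varied.

**Regrip:** I set the sleeve down and regripped it with the tool leaning 40°, because a level tool at the bath would have brought the wrist too close to the balance or the wall.

**Last checks:**
- **Sleeve:** its top is at (0.554, 0.027) and its base at about (0.557, 0.026), for a bay centre of (0.556, 0.0265). That is about 1° off upright, within measuring error. It was released, and the floor was felt within 1 mm of the expected height.
- **Tool:** it ended more than 0.1 m clear, with no contact force.
- **Bystanders:** none looked shifted in the pictures. In the last top view the arm hid the cream-lidded jar and part of the blue one and the caliper; I did not measure them at the end.

**What disagreed:**
- The fingertips end only about 2 mm ahead of the reported TCP, not the 25 mm given. My first grip on the ring closed above the bar because of this, touching nothing, and I redid it lower.
- The force read about +8 N (upward on the tool) at the end of the ring's swing.

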